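# Get the wrench out from behind the cans and the mallet

## Task

The wrench lies on the blue board behind a red can, a yellow can and a stand-up mallet. First stand all three of them upright on the grey mat, then lay the wrench along the middle of the green mat, and only then stand each of the three back in the middle of its own pad: red can on red, yellow can on yellow, mallet on white. Let none of the three fall over.

Things in the scene. Friction and masses are not known exactly. Their poses are not given: they have to be found in the camera images.
- red_can_mid (a point): Red can, closed, standing upright, 52 mm diameter, 130 mm tall, 0.25 kg. The point is its centre, 65 mm above its underside. At the start it stands in the middle of the red pad. z axis up along the can. Its flat lid is pale metal; seen from straight above the lid hides most of the coloured side.
- yellow_can_mid (a point): Yellow can, otherwise the same: 52 mm diameter, 130 mm tall, 0.25 kg, the point is its centre, 65 mm above its underside. At the start it stands in the middle of the yellow pad. Its flat lid is pale metal; seen from straight above the lid hides most of the coloured side.
- mallet_mid (a point): Stand-up mallet: black rubber foot 72 mm in diameter and 43 mm tall, above it an upright wooden handle about 25 to 30 mm thick up to 184 mm above the underside. 0.4 kg. The point is on its axis, half-way up, 92 mm above its underside (on the handle). At the start it stands in the middle of the white pad.
- wrench_mid (a point): Steel combination wrench lying flat, 210 mm long (its y axis), 37 mm wide at the heads, 8 mm thick; its straight shank is 12 mm wide in x and is grasped in the middle. The point is its centre, 4 mm above its underside. At the start it lies directly on the blue board, along the board's y axis, behind the three tall things.
- red_pad: Fixed red round pad, 82 mm diameter, 3 mm thick, on the board; origin at the centre of its underside. The three pads stand in a row along the board's front, 92 mm apart, in any order.
- yellow_pad: Fixed yellow round pad, the same size; origin at the centre of its underside.
- white_pad: Fixed white round pad, the same size; origin at the centre of its underside.
- grey_mat: Fixed thin grey mat with a white border line, 110 mm (x) by 250 mm (y), 3 mm thick, lying on the wooden worktop; the side area on which the tall things wait. Three of them in a row 82 mm apart along its y axis fit. Origin at the centre of its underside. The two mats may swap sides between starts. Any order on it will do. To the right of the mats stands a bench whose edge is about 9 mm higher than the worktop.
- green_mat: Fixed thin green mat with a white border line, the same size, where the wrench goes: lengthwise (along the mat's y axis, either way round), centre on centre. Origin at the centre of its underside.
- board: Fixed blue board, 135 mm (x, front to back) by 300 mm (y), 10 mm thick, at the back of the wooden worktop (whose top is 75 mm above the chest's); origin at the centre of its underside. The row of pads lies 21.5 mm in front of its centre line (-x), the wrench 39.5 mm behind it (+x).

How it is judged:
By the outcome, as a careful person would: the job done as asked, in the order asked, and still so for the second after the job is handed in, with the robot touching nothing.
It also fails if it takes over 138 s, if anything falls off the work surface, if the arm or the gripper's body presses on something with over 40 N, if the wrist force passes 120 N, or if a joint passes its speed limit or range.

## Robot

A 7-joint arm with a two-finger parallel gripper is mounted at the origin on a cart in front of the work surface, level with it; the furniture and walls round the work are solid. World frame = base frame: x ahead of the robot, y to its left, z up, the work surface at z = 0. Lengths are in mm, angles in degrees, forces in N, time in s.
With the tool pointing down it reaches from about 400 to 900 mm from the base axis. Payload 5.5 kg.
Tool frame: the origin (TCP) lies midway between the tips of the shut fingers; the grasp point (between the pads) lies 19 mm behind it (r.tcp_to_grasp is the distance from the TCP to the grasp point, in mm); z points along the fingers, y is the direction in which the jaws open and shut (so a half turn about z gives the same grasp; the last joint's range is limited). The gripper opens to 92 mm and grips with 3 to 60 N. Pads are 19 mm wide; open, the fingers measure 130 mm over their backs; the gripper's body (75 mm by 190 mm) begins 47 mm behind the grasp point.
Start: joints at [-51.497, 28.699, -24.465, 88.831, 12.651, 65.22, -12.049], TCP at [258.344, 596.455, 226.729] pointing down, gripper open.
Joint ranges: [-164.97, 164.97], [-17.58, 116.51], [-87.97, 89.64], [11.32, 138.91], [-80.73, 260.73], [10.89, 115.49], [-147.41, 147.41]. Speed limits (degrees/s): [147.25, 147.25, 180, 180, 180, 180, 180].

## Interface

Orientations are given as [roll, pitch, yaw] about the fixed x, y, z axes, in that order (R = Rz(yaw) Ry(pitch) Rx(roll)).
In Python, from rig import r gives the robot as it stands.
- The arm moves only by the shell command python3 -m crank 'ROWS' [OPENING]. ROWS is JSON, a list of rows, each an object of numbers: "tx", "ty", "tz": the shift along the tool's x, y, z in cm; "ax", "ay", "az": the turn, a rotation vector about the tool's x, y, z in degrees. In form: [{"tx": .., "ty": .., "tz": .., "ax": .., "ay": .., "az": ..}, ...]. A call has 1 to 5 rows; each row is the pose to reach, as a shift and turn from the pose commanded when the call began, along the tool's axes at that moment; what a row does not reach only later rows make up. A row lasts 1/8 s, in which the tool goes at most 62.5 mm and 10.7 degrees, less where a joint would pass 70% of its speed; a pose out of reach is approached as far as the arm can. A call with a gripper value outside its range is refused whole. OPENING is the opening, from 0 (shut) to 1 (fully open), set as the call begins (- or left out, the last holds). The fingers move at their own pace and stop on an object; the grip force is fixed at half the most. Time passes only in rows, so rows that repeat a pose let the fingers close. It gives the time, the measured TCP pose, the force and the opening at its end, in the units of the state.
- r.get_state(): the state, without advancing time (a new reading comes with each control period).
- r.get_image(name): name is "scene" or "top"; returns the picture (384x512x3 uint8, blue, green, red); there is no depth.
- r.camera_params(name): a dict with "fx", "fy", "cx", "cy" (pixels), "R" (3x3) and "t" (3): a world point X has camera coordinates R X + t. Camera axes: x right, y down, z forward; pixel columns grow to the right and rows downward; lengths in mm; the calibration is good to about 2 mm. A picture is of the moment at which its call begins. camera_params takes no time and is no camera call.
- r.job_done(): hands the job in, once; it reports no verdict.
The state is a dict: "time": time; "q": joint angles; "qd": joint speeds; "joint_torque": joint torques, N m; "ee_pos": TCP position; "orientation": TCP orientation; "ft_force": force on the tool from outside, world axes, zero at the start; "ft_torque": the same for the moment, N m; "width": finger opening in mm.
Only numpy, scipy, OpenCV 4.12 (cv2) and the standard library are available. Lean on these libraries where they do the work, as an engineer would, in place of code of your own. Each camera call takes 0.05 s, during which the arm holds its last target.

## Working session

There is one attempt and no reset: what is moved stays moved. The work goes in short steps, Python scripts to look and compute and a shell command to move; the robot and the scene stay as the last step left them, time stands still between calls to the robot, and variables do not carry over. Pictures are saved under pics/ and viewed, and the job is handed in when it is done.

```bash
ls; mkdir -p pics
python3 - <<'E'
from rig import r
import cv2
s=r.get_state(); print({k:s[k] for k in('time','ee_pos','orientation','width','ft_force')})
for n in('scene','top'):
    cv2.imwrite(f'pics/{n}0.png',r.get_image(n)); print(n,r.camera_params(n))
E
```

```text
pics
{'time': 0.0, 'ee_pos': array([258.1667037 , 595.77541507, 225.6646203 ]), 'orientation': array([-1.79888811e+02, -2.50410197e-03,  1.56578348e+02]), 'width': 91.57429298878185, 'ft_force': array([-0.21395776, -0.57670144, -0.69721487])}
scene {'fx': 399.71655631166936, 'fy': 399.71655631166936, 'cx': 253.72851777253084, 'cy': 190.81538391255373, 'R': array([[ 0.79024641, -0.61265981, -0.01259222],
       [-0.40756141, -0.51013065, -0.75740374],
       [ 0.45760716,  0.60366769, -0.65282541]]), 't': array([-473.89161836,  310.51028751,  778.81935984])}
top {'fx': 473.3586403245385, 'fy': 473.3586403245385, 'cx': 252.3313713923564, 'cy': 186.47695562687872, 'R': array([[-0.01804617, -0.99944872,  0.02786743],
       [-0.99349752,  0.01479105, -0.11288893],
       [ 0.1124145 , -0.02972344, -0.99321674]]), 't': array([-110.68976425,  561.25360635,  967.5810152 ])}
```

View pics/scene0.png

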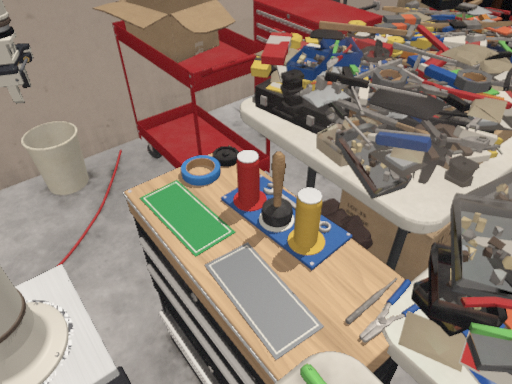

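View pics/top0.png

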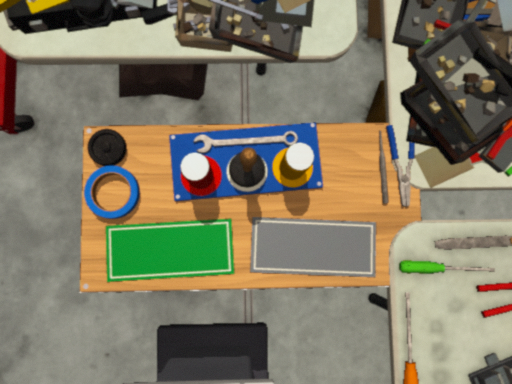

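Run:
```python
import cv2
a=cv2.imread('pics/top0.png')
cv2.imwrite('pics/top0a.png',cv2.resize(a[115:210,160:335],None,fx=4.5,fy=4.5,interpolation=cv2.INTER_CUBIC))
cv2.imwrite('pics/top0b.png',cv2.resize(a[205:295,75:425],None,fx=2.25,fy=2.25,interpolation=cv2.INTER_CUBIC))
b=cv2.imread('pics/scene0.png')
cv2.imwrite('pics/scene0a.png',cv2.resize(b[140:355,130:350],None,fx=2.7,fy=2.7,interpolation=cv2.INTER_CUBIC))
```

```text
(no output)
```

View pics/top0a.png

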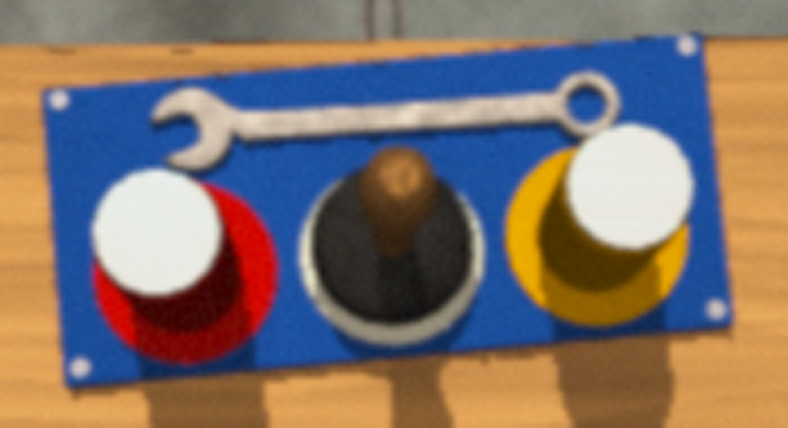

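View pics/top0b.png

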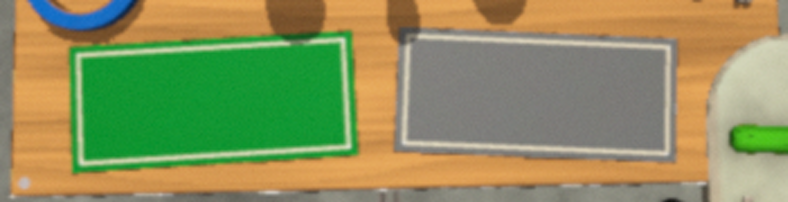

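View pics/scene0a.png

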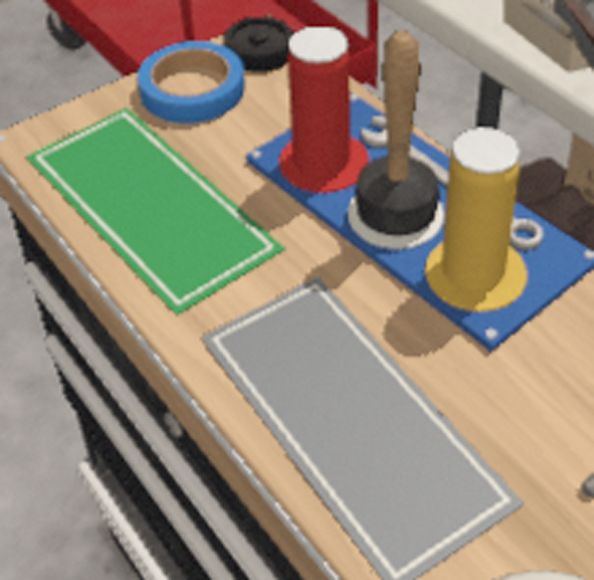

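```bash
cat > h.py <<'E'
import numpy as np
from rig import r
C={n:r.camera_params(n) for n in('scene','top')}
def proj(n,X):
    c=C[n]; p=np.asarray(X)@np.array(c['R']).T+c['t']
    return np.stack([c['fx']*p[...,0]/p[...,2]+c['cx'],c['fy']*p[...,1]/p[...,2]+c['cy']],-1)
def back(n,uv,z):
    c=C[n]; R=np.array(c['R']); o=-R.T@c['t']
    uv=np.atleast_2d(np.asarray(uv,float))
    d=np.stack([(uv[:,0]-c['cx'])/c['fx'],(uv[:,1]-c['cy'])/c['fy'],np.ones(len(uv))],-1)@R
    return o+d*((z-o[2])/d[:,2])[:,None]
def crop(xy,x0,y0,f): return (np.asarray(xy,float)+.5)/f-.5+[x0,y0]
E
cat > m.py <<'E'
from h import *
from scipy.optimize import least_squares
ta=lambda p:crop(p,160,115,4.5); tb=lambda p:crop(p,75,205,2.25); sa=lambda p:crop(p,130,140,2.7)
# corner order: far-left, far-right, near-right, near-left
def rect(x,y,a,z,L,W):
    c,s=np.cos(a),np.sin(a); P=np.array([[L/2,W/2],[L/2,-W/2],[-L/2,-W/2],[-L/2,W/2]])@np.array([[c,s],[-s,c]])
    return np.c_[P+[x,y],np.full(4,z)]
gT=tb([(70,48),(351,32),(357,153),(75,173)]);yT=tb([(400,29),(676,40),(673,161),(396,151)]);bT=ta([(42,91),(700,35),(732,327),(68,386)])
gS=sa([(126,110),(284,247),(179,311),(28,157)]);yS=sa([(316,284),(521,503),(397,580),(205,338)]);bS=sa([(362,97),(490,349),(246,158)])
def res(p,full=False):
    z=p[0];o=[]
    G=rect(*p[1:4],z+3,110,250);Y=rect(*p[4:7],z+3,110,250);B=rect(*p[7:10],z+10,135,300)
    o=[proj('top',G)-gT,proj('scene',G)-gS,proj('top',Y)-yT,proj('scene',Y)-yS,proj('top',B)-bT,(proj('scene',B)[[0,2,3]]-bS)]
    if full:return o
    return np.concatenate([a.ravel() for a in o])
s=least_squares(res,[75,500,200,0,500,-100,0,700,50,0],loss='soft_l1',x_scale=[10,100,100,.1]*1+[100,100,.1]*2)
p=s.x;print('z',p[0]);
for i,n in enumerate(('green','grey','board')):print(n,p[1+3*i:3+3*i],np.degrees(p[3+3*i]))
for a in res(p,True):print(np.round(a,1).tolist())
E
python3 m.py
```

```text
z 67.7883808911719
green [431.09476675  48.86094532] 2.7263718128038135
grey [ 431.55951026 -238.42905304] -3.0587260202470055
board [ 606.46424913 -106.30144263] 4.187313284668113
[[-0.4, -0.1], [-0.3, -1.0], [0.3, 0.4], [-0.9, 0.2]]
[[0.6, -0.5], [0.9, 0.7], [-0.2, 1.6], [-0.5, 0.4]]
[[-0.7, -0.6], [-0.5, -1.0], [0.5, 0.1], [-0.9, 0.3]]
[[0.9, -2.1], [1.5, 0.5], [-0.6, 5.6], [-1.3, 0.6]]
[[0.5, -0.1], [0.3, 0.2], [0.2, 0.2], [-0.4, 0.2]]
[[-2.7, -1.1], [0.7, -0.1], [0.3, -0.6]]
```

```bash
sed -i "s/\[\[0,2,3\]\]-bS/[[2,3]]-bS[1:]/; s/proj('scene',Y)-yS,/(proj('scene',Y)-yS)[[0,1,3]],/" m.py; python3 m.py; sed "s/z=p\[0\];/z=75+0*p[0];/" m.py > m75.py; python3 m75.py
```

```text
z 67.75916803731683
green [431.09655021  48.86922061] 2.7264254720417562
grey [ 430.8897658  -238.64704066] -3.253201813341115
board [ 606.32585091 -105.96528763] 4.282185234227441
[[-0.4, -0.1], [-0.3, -1.0], [0.3, 0.4], [-0.9, 0.2]]
[[0.6, -0.4], [0.9, 0.7], [-0.2, 1.6], [-0.5, 0.4]]
[[-0.5, -0.5], [-0.3, -0.5], [0.5, 0.7], [-0.9, 0.4]]
[[0.9, -1.9], [1.2, 1.0], [-1.4, 0.7]]
[[0.3, 0.1], [0.0, 0.2], [0.1, 0.2], [-0.5, 0.4]]
[[0.7, -0.2], [0.2, -0.6]]
z 75.0
green [430.4406397   46.49902029] 2.644575182055354
grey [ 429.89604901 -239.13201211] -3.298346916371749
board [ 605.00640974 -106.46428798] 4.257716798612161
[[-0.2, 0.0], [0.8, -0.8], [1.5, 1.0], [-0.8, 0.7]]
[[0.5, -2.1], [1.1, -0.7], [-0.3, 0.3], [-0.8, -1.2]]
[[-0.1, -0.2], [1.0, -0.1], [1.8, 1.5], [-0.6, 1.1]]
[[0.6, -3.8], [1.4, -0.6], [-2.0, -1.2]]
[[0.0, -0.1], [0.9, -0.0], [1.0, 0.5], [-0.8, 0.7]]
[[0.6, -2.0], [-0.3, -2.5]]
```

```bash
cat > o.py <<'E'
from h import *
ta=lambda p:crop(p,160,115,4.5);sa=lambda p:crop(p,130,140,2.7)
for z,x,y,a in((75,605,-106.4,4.26),(67.8,606.3,-106,4.28)):
    c,s=np.cos(np.radians(a)),np.sin(np.radians(a))
    for n,px,py in(('red',-21.5,92),('mal',-21.5,0),('yel',-21.5,-92),('wr',39.5,0)):print(n,np.round([x+c*px-s*py,y+s*px+c*py],1))
    print('lids top',back('top',ta([(157,232),(630,186)]),z+143)[:,:2].round(1).tolist(),'mal',back('top',ta((402,172)),z+197).round(1)[:,:2])
    print('lids scene',back('scene',sa([(319,45),(486,150)]),z+143)[:,:2].round(1).tolist())
    print('pads top',back('top',ta([(185,271),(392,254),(598,235)]),z+13)[:,:2].round(1).tolist(),)
    print('wr ring,open',back('top',ta([(586,103),(400,117),(200,130)]),z+14)[:,:2].round(1).tolist(),)
E
python3 o.py
```

```text
red [576.7 -16.3]
mal [ 583.6 -108. ]
yel [ 590.4 -199.7]
wr [ 644.4 -103.5]
lids top [[575.2, -15.3], [590.7, -197.6]] mal [[ 587.3 -108.3]]
lids scene [[570.3, -21.1], [586.5, -200.6]]
pads top [[578.1, -15.6], [584.4, -107.6], [591.7, -199.9]]
wr ring,open [[651.7, -196.0], [646.3, -112.2], [641.5, -22.7]]
red [578.  -15.9]
mal [ 584.9 -107.6]
yel [ 591.7 -199.3]
wr [ 645.7 -103.1]
lids top [[576.3, -14.6], [591.9, -198.6]] mal [[ 588.6 -108.5]]
lids scene [[576.2, -13.0], [592.6, -195.0]]
pads top [[579.1, -15.0], [585.5, -107.7], [592.9, -200.7]]
wr ring,open [[653.3, -196.8], [647.8, -112.4], [643.0, -22.2]]
```

```bash
python3 -m crank '[{"tz":-3},{"tz":-8},{"tz":-12,"az":10},{"tz":-14,"az":20},{"tz":-15,"az":30}]' 1; python3 -m crank '[{"az":10},{"az":20},{"az":30},{"az":32.3},{"az":32.3}]'
```

```text
invalid input at $[0]: expected keys tx, ty, tz, ax, ay, az
invalid input at $[0]: expected keys tx, ty, tz, ax, ay, az
```

```bash
python3 -m crank '[{"tx":0,"ty":0,"tz":-3,"ax":0,"ay":0,"az":0},{"tx":0,"ty":0,"tz":-8,"ax":0,"ay":0,"az":0},{"tx":0,"ty":0,"tz":-12,"ax":0,"ay":0,"az":10},{"tx":0,"ty":0,"tz":-14,"ax":0,"ay":0,"az":20},{"tx":0,"ty":0,"tz":-14,"ax":0,"ay":0,"az":30}]' 1
```

```text
time: 0.72
ee_pos: [258.5, 597.3, 368.9]
orientation: [179.8, -0.1, 126.2]
ft_force: [0.0, -0.4, -0.5]
width: 92.2
```

```bash
python3 -m crank '[{"tx":0,"ty":0,"tz":0,"ax":0,"ay":0,"az":10},{"tx":0,"ty":0,"tz":0,"ax":0,"ay":0,"az":20},{"tx":0,"ty":0,"tz":0,"ax":0,"ay":0,"az":30},{"tx":0,"ty":0,"tz":0,"ax":0,"ay":0,"az":32.3},{"tx":0,"ty":0,"tz":0,"ax":0,"ay":0,"az":32.3}]'
```

```text
time: 1.35
ee_pos: [258.2, 596.2, 366.2]
orientation: [-180.0, 0.1, 94.3]
ft_force: [-0.3, -0.8, -0.3]
width: 91.6
```

```bash
cat >> h.py <<'E'
from scipy.spatial.transform import Rotation as Ro
def go(x,y,z,yaw=None):
    s=r.get_state(); o=s['orientation']; R=Ro.from_euler('xyz',o,degrees=True).as_matrix()
    d=R.T@(np.array([x,y,z])-s['ee_pos'])/10
    print('t cm',d.round(2), 'ori',np.round(o,1))
    if yaw is not None: print('rotvec',Ro.from_matrix(R.T@Ro.from_euler('xyz',[180,0,yaw],degrees=True).as_matrix()).as_rotvec(degrees=True).round(1))
    print(s['time'],s['ee_pos'].round(1),s['width'].round(1))
E
python3 -c "
from h import *
go(590,-199,366,94.3)"
```

```text
t cm [-8.18e+01  2.71e+01  8.00e-02] ori [-1.80e+02  1.00e-01  9.43e+01]
rotvec [-0.   0.1  0. ]Traceback (most recent call last):
  File "<string>", line 3, in <module>
    go(590,-199,366,94.3)
    ~~^^^^^^^^^^^^^^^^^^^
  File "h.py", line 19, in go
    print(s['time'],s['ee_pos'].round(1),s['width'].round(1))
                                         ^^^^^^^^^^^^^^^^
AttributeError: 'float' object has no attribute 'round'
```

```bash
sed -i "s/s\['width'\].round(1)/round(s['width'],1)/" h.py; python3 -m crank '[{"tx":-3,"ty":2,"tz":0,"ax":0,"ay":0,"az":0},{"tx":-8,"ty":5,"tz":0,"ax":0,"ay":0,"az":0},{"tx":-13,"ty":8,"tz":0,"ax":0,"ay":0,"az":0},{"tx":-18,"ty":11,"tz":0,"ax":0,"ay":0,"az":0},{"tx":-23,"ty":14,"tz":0,"ax":0,"ay":0,"az":0}]'
python3 -m crank '[{"tx":-5,"ty":2,"tz":0,"ax":0,"ay":0,"az":0},{"tx":-10,"ty":4,"tz":0,"ax":0,"ay":0,"az":0},{"tx":-15,"ty":6,"tz":0,"ax":0,"ay":0,"az":0},{"tx":-20,"ty":8,"tz":0,"ax":0,"ay":0,"az":0},{"tx":-25,"ty":10,"tz":0,"ax":0,"ay":0,"az":0}]'
python3 -c "
from h import *
go(590,-199,366,94.3)"
```

```text
time: 1.98
ee_pos: [415.9, 375.8, 366.6]
orientation: [180.0, -0.0, 94.4]
ft_force: [0.8, -0.4, 0.2]
width: 91.4
time: 2.6
ee_pos: [533.9, 134.1, 366.7]
orientation: [180.0, -0.0, 94.4]
ft_force: [0.6, -0.3, -0.0]
width: 92.1
t cm [-33.64   3.06   0.07] ori [180.   -0.   94.4]
rotvec [ 0.  -0.   0.1]
2.6 [533.9 134.1 366.7] 92.1
```

```bash
python3 -m crank '[{"tx":-5,"ty":0.6,"tz":0,"ax":0,"ay":0,"az":0},{"tx":-11,"ty":1.2,"tz":0,"ax":0,"ay":0,"az":0},{"tx":-17,"ty":1.8,"tz":0,"ax":0,"ay":0,"az":0},{"tx":-23,"ty":2.4,"tz":0,"ax":0,"ay":0,"az":0},{"tx":-28,"ty":3,"tz":0,"ax":0,"ay":0,"az":0}]'
python3 -m crank '[{"tx":-4,"ty":0,"tz":0,"ax":0,"ay":0,"az":0},{"tx":-5.5,"ty":0,"tz":0,"ax":0,"ay":0,"az":0},{"tx":-5.5,"ty":0,"tz":1,"ax":0,"ay":0,"az":0},{"tx":-5.5,"ty":0,"tz":3,"ax":0,"ay":0,"az":0},{"tx":-5.5,"ty":0,"tz":5,"ax":0,"ay":0,"az":0}]'
python3 - <<'E'
from h import *
import cv2
go(590,-199,366,94.3)
a=r.get_image('top');b=r.get_image('scene')
cv2.imwrite('pics/t1.png',cv2.resize(a[60:260,140:400],None,fx=3,fy=3));cv2.imwrite('pics/s1.png',cv2.resize(b[60:360,150:430],None,fx=2,fy=2))
E
```

```text
time: 3.22
ee_pos: [584.1, -144.0, 366.6]
orientation: [-180.0, 0.0, 94.3]
ft_force: [0.7, 0.4, 1.1]
width: 91.8
time: 3.85
ee_pos: [588.7, -192.6, 315.5]
orientation: [-180.0, -0.1, 94.5]
ft_force: [-0.4, 0.4, 0.2]
width: 91.9
t cm [-0.63  0.08 -5.05] ori [-1.80e+02 -1.00e-01  9.45e+01]
rotvec [-0.  -0.1  0.2]
3.85 [ 588.7 -192.6  315.5] 91.9
```

View pics/t1.png

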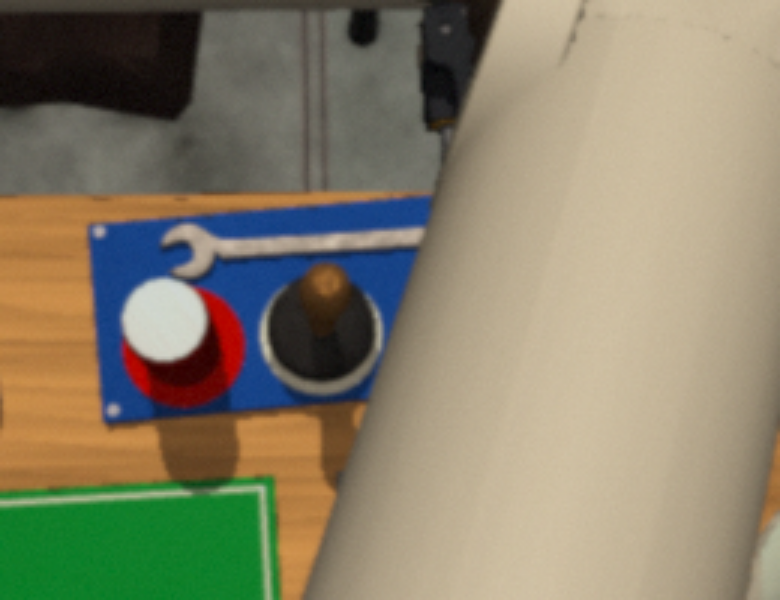

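View pics/s1.png

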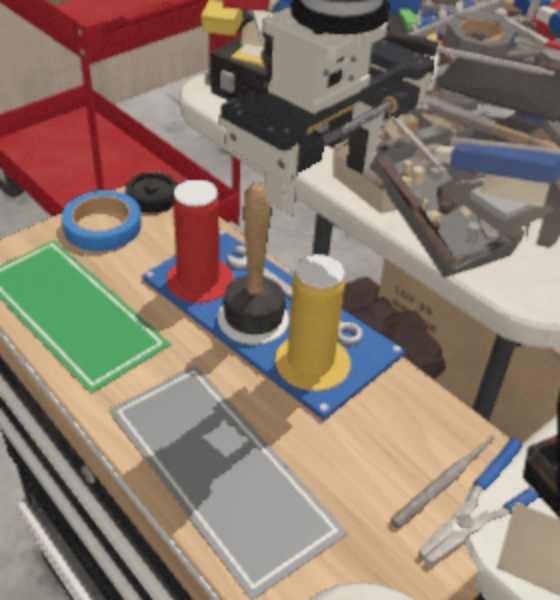

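Run:
```python
from h import *
import cv2
s=r.get_state();P=s['ee_pos'];R=Ro.from_euler('xyz',s['orientation'],degrees=True).as_matrix()
b=r.get_image('scene')
b2=cv2.resize(b[60:240,230:370],None,fx=4.2,fy=3.3*4.2/3.3)
for off in([0,0,0],[9.5,-46,0],[-9.5,-46,0],[9.5,-65,0],[-9.5,-65,0],[9.5,46,0],[-9.5,46,0]):
    uv=proj('scene',P+R@np.array(off,float)); q=(uv-[230,60]+.5)*4.2
    cv2.circle(b2,tuple(int(v) for v in q),2,(0,0,255),-1)
cv2.imwrite('pics/s1b.png',b2[:600])
```

```text
(no output)
```

View pics/s1b.png

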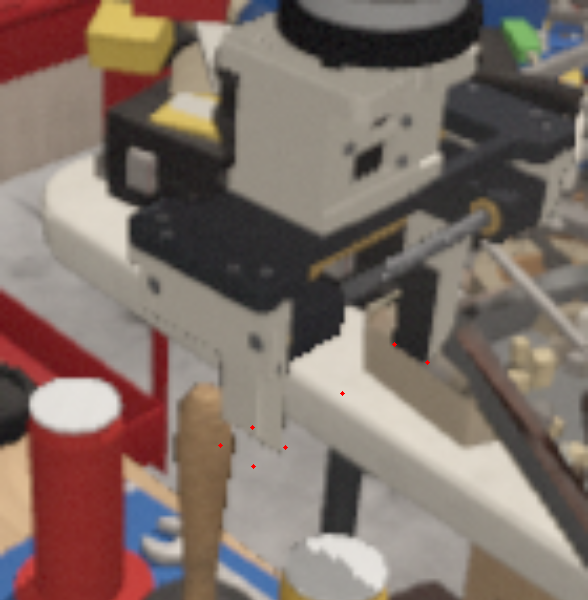

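```bash
python3 -c "
from h import *
go(590.5,-198.8,170,94.3)"
```

```text
t cm [-0.63  0.25 14.52] ori [-1.798e+02 -1.000e-01  9.450e+01]
rotvec [-0.2 -0.1  0.2]
4.0 [ 587.9 -193.   315.2] 92.1
```

```bash
python3 -m crank '[{"tx":-0.6,"ty":0.2,"tz":1,"ax":0,"ay":0,"az":0},{"tx":-0.6,"ty":0.2,"tz":4,"ax":0,"ay":0,"az":0},{"tx":-0.6,"ty":0.2,"tz":7,"ax":0,"ay":0,"az":0},{"tx":-0.6,"ty":0.2,"tz":8,"ax":0,"ay":0,"az":0},{"tx":-0.6,"ty":0.2,"tz":8,"ax":0,"ay":0,"az":0}]'
python3 - <<'E'
from h import *
import cv2
go(590.5,-198.8,170,94.3)
b=r.get_image('scene')
cv2.imwrite('pics/s2.png',cv2.resize(b[100:300,200:370],None,fx=3,fy=3))
E
```

```text
time: 4.62
ee_pos: [590.9, -202.0, 236.6]
orientation: [-180.0, -0.0, 94.3]
ft_force: [0.3, -0.8, -0.3]
width: 92.0
t cm [ 0.32 -0.01  6.66] ori [-180.    -0.    94.3]
rotvec [-0. -0. -0.]
4.625 [ 590.9 -202.   236.6] 92.0
```

View pics/s2.png

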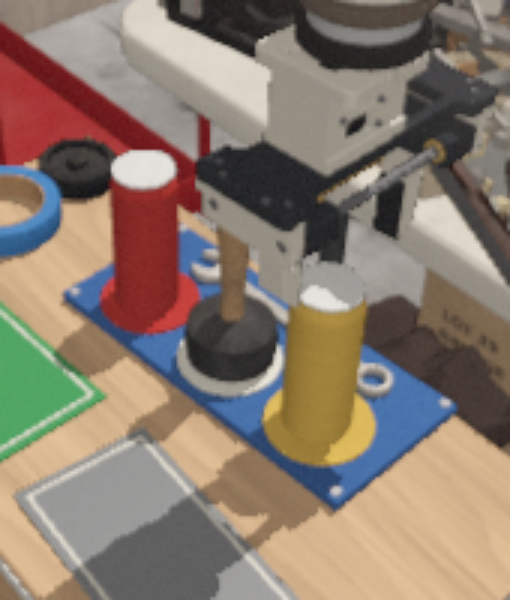

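Run:
```python
from h import *
import cv2
s=r.get_state();P=s['ee_pos'];R=Ro.from_euler('xyz',s['orientation'],degrees=True).as_matrix()
b=r.get_image('scene')
b2=cv2.resize(b[150:260,250:350],None,fx=5.4,fy=5.4)
def dot(X,c):
    for q in np.atleast_2d((proj('scene',X)-[250,150]+.5)*5.4): cv2.circle(b2,tuple(int(v) for v in q),1,c,-1)
dot(P,(0,0,255))
for off in([9.5,-46,0],[-9.5,-46,0],[9.5,46,0],[-9.5,46,0]): dot(P+R@np.array(off,float),(0,0,255))
t=np.linspace(0,6.28,40)
for z,x,y,c in((218,590.4,-199.5,(0,0,255)),(211,591.7,-199,(255,0,0)),(88,590.4,-199.5,(0,0,255)),(81,591.7,-199,(255,0,0))):
    dot(np.c_[x+26*np.cos(t),y+26*np.sin(t),0*t+z],c)
cv2.imwrite('pics/s2b.png',b2)
```

```text
(no output)
```

View pics/s2b.png

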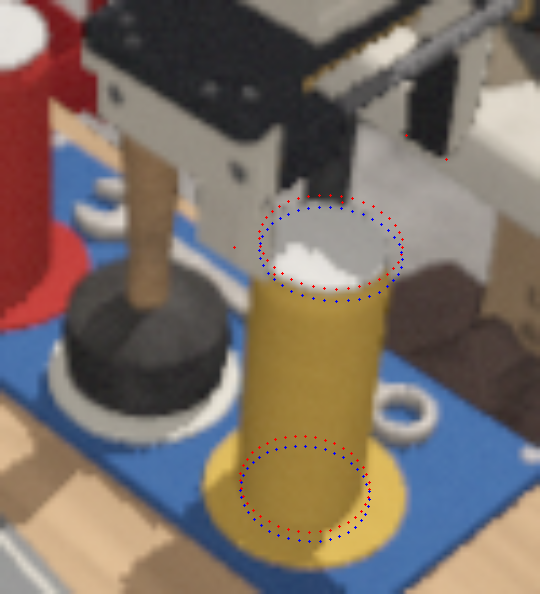

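```bash
python3 -m crank '[{"tx":0.2,"ty":-0.15,"tz":1.5,"ax":0,"ay":0,"az":0},{"tx":0.2,"ty":-0.15,"tz":4,"ax":0,"ay":0,"az":0},{"tx":0.2,"ty":-0.15,"tz":6,"ax":0,"ay":0,"az":0},{"tx":0.2,"ty":-0.15,"tz":6.6,"ax":0,"ay":0,"az":0},{"tx":0.2,"ty":-0.15,"tz":6.6,"ax":0,"ay":0,"az":0}]'
python3 - <<'E'
from h import *
import cv2
go(589,-199,170,94.3)
b=r.get_image('scene')
cv2.imwrite('pics/s3.png',cv2.resize(b[130:270,240:360],None,fx=4.2,fy=4.2))
E
```

```text
time: 5.35
ee_pos: [589.2, -200.0, 170.6]
orientation: [-180.0, -0.0, 94.3]
ft_force: [-0.2, -0.2, 0.3]
width: 92.0
t cm [ 0.1  -0.01  0.06] ori [-180.    -0.    94.3]
rotvec [-0. -0. -0.]
5.35 [ 589.2 -200.   170.6] 92.0
```

View pics/s3.png

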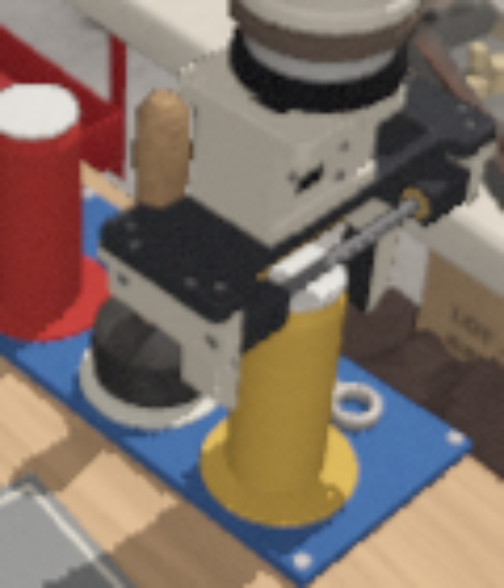

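```bash
python3 -m crank '[{"tx":0,"ty":0,"tz":0,"ax":0,"ay":0,"az":0},{"tx":0,"ty":0,"tz":0,"ax":0,"ay":0,"az":0},{"tx":0,"ty":0,"tz":0,"ax":0,"ay":0,"az":0},{"tx":0,"ty":0,"tz":0,"ax":0,"ay":0,"az":0}]' 0.66
python3 - <<'E'
from h import *
import cv2
b=r.get_image('scene')
cv2.imwrite('pics/s4.png',cv2.resize(b[130:270,240:360],None,fx=4.2,fy=4.2))
E
```

```text
time: 5.9
ee_pos: [589.3, -200.0, 170.9]
orientation: [180.0, 0.0, 94.3]
ft_force: [0.7, -0.2, 0.5]
width: 61.1
```

View pics/s4.png

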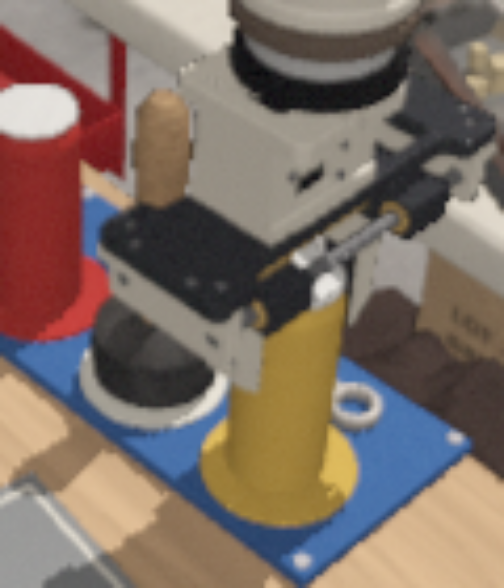

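```bash
python3 -m crank '[{"tx":0,"ty":0,"tz":0,"ax":0,"ay":0,"az":0},{"tx":0,"ty":0,"tz":0,"ax":0,"ay":0,"az":0},{"tx":0,"ty":0,"tz":0,"ax":0,"ay":0,"az":0},{"tx":0,"ty":0,"tz":0,"ax":0,"ay":0,"az":0}]' 0
python3 -c "
from h import *
s=r.get_state();print(s['ft_force'],s['ft_torque'],s['ee_pos'])"
```

```text
time: 6.45
ee_pos: [589.3, -200.1, 170.7]
orientation: [180.0, -0.0, 94.3]
ft_force: [-0.3, -0.8, -0.3]
width: 50.9
[-0.28990426 -0.78032114 -0.27080274] [-0.10185147 -0.01909381  0.00023783] [ 589.25041637 -200.05895736  170.6760487 ]
```

```bash
python3 -m crank '[{"tx":0,"ty":0,"tz":-0.5,"ax":0,"ay":0,"az":0},{"tx":0,"ty":0,"tz":-2,"ax":0,"ay":0,"az":0},{"tx":0,"ty":0,"tz":-4,"ax":0,"ay":0,"az":0},{"tx":0,"ty":0,"tz":-6,"ax":0,"ay":0,"az":0},{"tx":0,"ty":0,"tz":-7,"ax":0,"ay":0,"az":0}]'
python3 - <<'E'
from h import *
go(425.5,-321,162,86.7)
E
```

```text
time: 7.08
ee_pos: [589.9, -200.4, 242.8]
orientation: [179.9, 0.0, 94.3]
ft_force: [0.3, -0.2, -2.6]
width: 51.5
t cm [-10.79 -17.31   8.05] ori [179.9   0.   94.3]
rotvec [0.1 0.  7.6]
7.075 [ 589.9 -200.4  242.8] 51.5
```

```bash
python3 -m crank '[{"tx":-0.5,"ty":-1,"tz":0,"ax":0,"ay":0,"az":0},{"tx":-1.5,"ty":-3.5,"tz":0,"ax":0,"ay":0,"az":0},{"tx":-3,"ty":-6.5,"tz":0,"ax":0,"ay":0,"az":0},{"tx":-5,"ty":-9.5,"tz":0,"ax":0,"ay":0,"az":0},{"tx":-7,"ty":-12.5,"tz":0,"ax":0,"ay":0,"az":0}]'
python3 -m crank '[{"tx":-1.8,"ty":-2.5,"tz":0,"ax":0,"ay":0,"az":0},{"tx":-3,"ty":-4.2,"tz":0,"ax":0,"ay":0,"az":0},{"tx":-3.8,"ty":-4.8,"tz":0,"ax":0,"ay":0,"az":0},{"tx":-3.8,"ty":-4.8,"tz":0,"ax":0,"ay":0,"az":0},{"tx":-3.8,"ty":-4.8,"tz":0,"ax":0,"ay":0,"az":0}]'
python3 - <<'E'
from h import *
import cv2
go(425.5,-321,162,86.7)
for n in('top','scene'): cv2.imwrite(f'pics/5{n}.png',r.get_image(n))
E
```

```text
time: 7.7
ee_pos: [467.3, -279.9, 239.7]
orientation: [-179.9, -0.0, 94.3]
ft_force: [0.4, -0.0, -2.6]
width: 51.0
time: 8.32
ee_pos: [425.8, -319.7, 240.5]
orientation: [180.0, -0.0, 94.4]
ft_force: [-0.0, -0.4, -2.1]
width: 51.3
t cm [-0.13 -0.04  7.85] ori [180.   -0.   94.4]
rotvec [ 0.  -0.   7.7]
8.325 [ 425.8 -319.7  240.5] 51.3
```

View pics/5top.png

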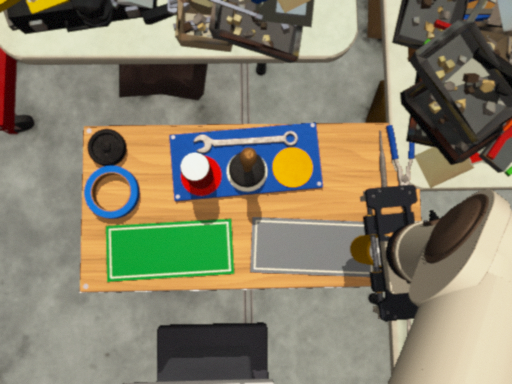

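View pics/5scene.png

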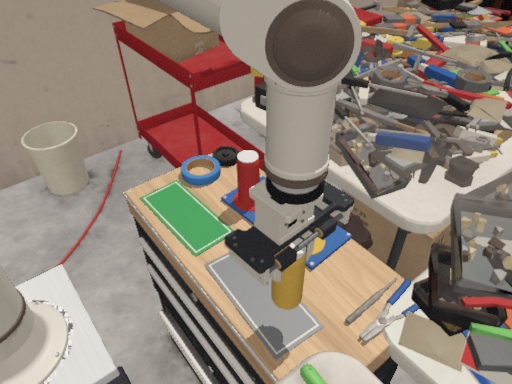

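```bash
python3 -m crank '[{"tx":0,"ty":0,"tz":1,"ax":0,"ay":0,"az":0},{"tx":0,"ty":0,"tz":3.5,"ax":0,"ay":0,"az":0},{"tx":0,"ty":0,"tz":6,"ax":0,"ay":0,"az":0},{"tx":0,"ty":0,"tz":7.2,"ax":0,"ay":0,"az":0},{"tx":0,"ty":0,"tz":7.5,"ax":0,"ay":0,"az":0}]'
python3 -m crank '[{"tx":0,"ty":0,"tz":0.1,"ax":0,"ay":0,"az":0},{"tx":0,"ty":0,"tz":0.2,"ax":0,"ay":0,"az":0},{"tx":0,"ty":0,"tz":0.3,"ax":0,"ay":0,"az":0}]'
```

```text
time: 9.05
ee_pos: [424.4, -320.3, 164.8]
orientation: [-179.9, -0.0, 94.3]
ft_force: [0.4, 0.1, -2.6]
width: 51.5
time: 9.43
ee_pos: [425.1, -320.9, 163.3]
orientation: [179.9, 0.0, 94.3]
ft_force: [0.1, 0.6, -3.3]
width: 51.3
```

```bash
python3 -m crank '[{"tx":0,"ty":0,"tz":0.1,"ax":0,"ay":0,"az":0},{"tx":0,"ty":0,"tz":0.1,"ax":0,"ay":0,"az":0}]'
python3 -m crank '[{"tx":0,"ty":0,"tz":0.1,"ax":0,"ay":0,"az":0},{"tx":0,"ty":0,"tz":0.1,"ax":0,"ay":0,"az":0}]'
```

```text
time: 9.68
ee_pos: [424.7, -320.7, 161.7]
orientation: [180.0, -0.0, 94.3]
ft_force: [-1.1, -0.3, -3.2]
width: 51.5
time: 9.93
ee_pos: [424.8, -320.7, 160.7]
orientation: [-180.0, -0.0, 94.3]
ft_force: [-0.3, -0.1, -1.7]
width: 51.4
```

```bash
python3 -m crank '[{"tx":0,"ty":0,"tz":0.1,"ax":0,"ay":0,"az":0},{"tx":0,"ty":0,"tz":0.1,"ax":0,"ay":0,"az":0}]'
```

```text
time: 10.18
ee_pos: [424.8, -320.8, 160.6]
orientation: [180.0, -0.0, 94.3]
ft_force: [-2.0, 1.5, 5.4]
width: 51.1
```

```bash
python3 -m crank '[{"tx":0,"ty":0,"tz":0,"ax":0,"ay":0,"az":0},{"tx":0,"ty":0,"tz":0,"ax":0,"ay":0,"az":0},{"tx":0,"ty":0,"tz":0,"ax":0,"ay":0,"az":0},{"tx":0,"ty":0,"tz":0,"ax":0,"ay":0,"az":0},{"tx":0,"ty":0,"tz":0,"ax":0,"ay":0,"az":0}]' 1
python3 -m crank '[{"tx":0,"ty":0,"tz":-2,"ax":0,"ay":0,"az":0},{"tx":0,"ty":0,"tz":-6,"ax":0,"ay":0,"az":0},{"tx":0,"ty":0,"tz":-11,"ax":0,"ay":0,"az":0},{"tx":0,"ty":0,"tz":-16,"ax":0,"ay":0,"az":0},{"tx":0,"ty":0,"tz":-18,"ax":0,"ay":0,"az":0}]'
python3 - <<'E'
from h import *
import cv2
go(584,-108,320,94.3)
cv2.imwrite('pics/s6.png',cv2.resize(r.get_image('scene')[130:350,190:390],None,fx=2.7,fy=2.7))
E
```

```text
time: 10.8
ee_pos: [424.8, -320.7, 159.7]
orientation: [-180.0, -0.0, 94.3]
ft_force: [-0.1, 0.6, 0.2]
width: 91.1
time: 11.42
ee_pos: [425.8, -321.6, 343.2]
orientation: [179.8, 0.2, 94.3]
ft_force: [0.4, 0.0, -0.4]
width: 91.7
t cm [20.13 17.36  2.34] ori [179.8   0.2  94.3]
rotvec [ 0.2  0.2 -0. ]
11.425 [ 425.8 -321.6  343.2] 91.7
```

View pics/s6.png

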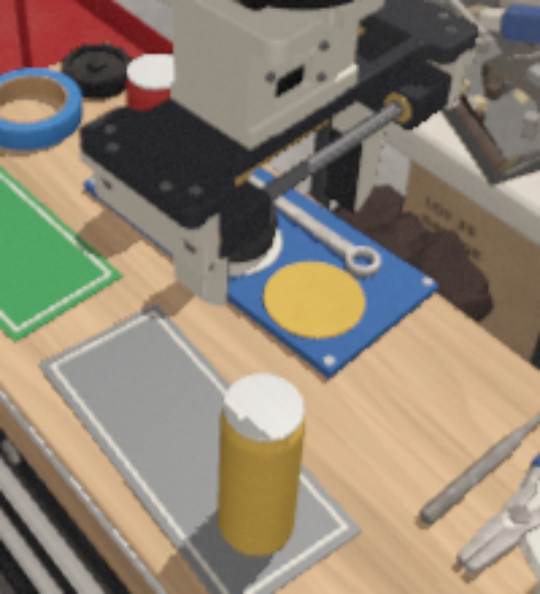

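```bash
python3 -m crank '[{"tx":2,"ty":2,"tz":0,"ax":0,"ay":0,"az":0},{"tx":6,"ty":5.5,"tz":0,"ax":0,"ay":0,"az":0},{"tx":11,"ty":9.5,"tz":0,"ax":0,"ay":0,"az":0},{"tx":16,"ty":13.5,"tz":0,"ax":0,"ay":0,"az":0},{"tx":20.1,"ty":17.4,"tz":0,"ax":0,"ay":0,"az":0}]'
python3 -m crank '[{"tx":0,"ty":0,"tz":0,"ax":0,"ay":0,"az":0},{"tx":0,"ty":0,"tz":0,"ax":0,"ay":0,"az":0}]'
python3 - <<'E'
from h import *
import cv2
go(585,-108,218,94.3)
s=r.get_state();P=s['ee_pos'];R=Ro.from_euler('xyz',s['orientation'],degrees=True).as_matrix()
b=r.get_image('scene')
b2=cv2.resize(b[90:220,210:350],None,fx=4.5,fy=4.5)
def dot(X,c):
    for q in np.atleast_2d((proj('scene',X)-[210,90]+.5)*4.5): cv2.circle(b2,tuple(int(v) for v in q),1,c,-1)
for off in([0,0,0],[0,0,71],[9.5,-46,0],[-9.5,-46,0],[9.5,46,0],[-9.5,46,0]): dot(P+R@np.array(off,float),(0,0,255))
cv2.imwrite('pics/s7.png',b2)
E
```

```text
time: 12.1
ee_pos: [583.8, -105.2, 338.8]
orientation: [-180.0, -0.0, 94.3]
ft_force: [-0.1, -1.1, -0.3]
width: 91.6
time: 12.35
ee_pos: [582.7, -107.6, 338.5]
orientation: [-179.9, 0.0, 94.3]
ft_force: [-0.2, -0.6, 0.1]
width: 92.0
t cm [-0.06  0.25 12.05] ori [-179.9    0.    94.3]
rotvec [-0.1  0.   0. ]
12.35 [ 582.7 -107.6  338.5] 92.0
```

View pics/s7.png

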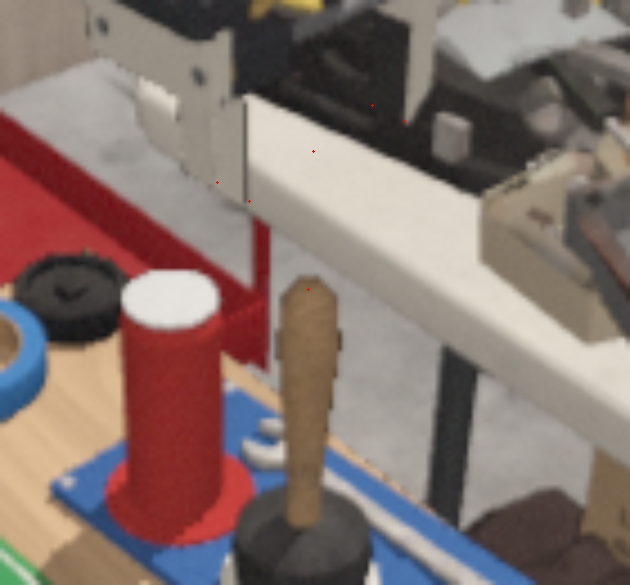

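```bash
python3 -m crank '[{"tx":0,"ty":0,"tz":2,"ax":0,"ay":0,"az":0},{"tx":0,"ty":0,"tz":5,"ax":0,"ay":0,"az":0},{"tx":0,"ty":0,"tz":8.5,"ax":0,"ay":0,"az":0},{"tx":0,"ty":0,"tz":11.5,"ax":0,"ay":0,"az":0},{"tx":0,"ty":0,"tz":12,"ax":0,"ay":0,"az":0}]'
python3 -m crank '[{"tx":0,"ty":0,"tz":0,"ax":0,"ay":0,"az":0},{"tx":0,"ty":0,"tz":0,"ax":0,"ay":0,"az":0},{"tx":0,"ty":0,"tz":0,"ax":0,"ay":0,"az":0},{"tx":0,"ty":0,"tz":0,"ax":0,"ay":0,"az":0}]' 0.45
python3 - <<'E'
from h import *
import cv2
go(585,-108,218,94.3)
cv2.imwrite('pics/s8.png',cv2.resize(r.get_image('scene')[120:260,190:330],None,fx=4.2,fy=4.2))
E
```

```text
time: 13.02
ee_pos: [580.8, -108.9, 217.7]
orientation: [-179.7, -0.0, 94.1]
ft_force: [-0.5, -0.1, 0.5]
width: 91.8
time: 13.52
ee_pos: [583.6, -107.2, 220.4]
orientation: [179.9, 0.0, 94.3]
ft_force: [0.2, -0.3, -0.2]
width: 56.4
t cm [-0.09  0.13  0.24] ori [179.9   0.   94.3]
rotvec [ 0.1  0.  -0. ]
13.525 [ 583.6 -107.2  220.4] 56.4
```

View pics/s8.png

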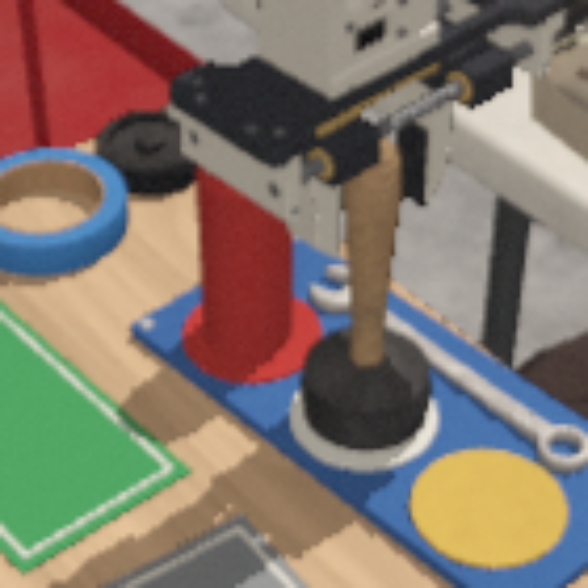

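```bash
python3 -m crank '[{"tx":0,"ty":0,"tz":0,"ax":0,"ay":0,"az":0},{"tx":0,"ty":0,"tz":0,"ax":0,"ay":0,"az":0},{"tx":0,"ty":0,"tz":0,"ax":0,"ay":0,"az":0},{"tx":0,"ty":0,"tz":0,"ax":0,"ay":0,"az":0},{"tx":0,"ty":0,"tz":0,"ax":0,"ay":0,"az":0}]' 0
python3 - <<'E'
from h import *
s=r.get_state();print(s['ft_force'],s['width'])
E
```

```text
time: 14.2
ee_pos: [583.4, -107.2, 219.7]
orientation: [180.0, -0.0, 94.3]
ft_force: [1.3, 0.2, -0.6]
width: 28.5
[ 1.34107104  0.16384032 -0.60856421] 28.512456418382673
```

Gripped at 28.5 mm. Lift and carry to the middle slot (430,-239).

```bash
python3 -m crank '[{"tx":0,"ty":0,"tz":-0.5,"ax":0,"ay":0,"az":0},{"tx":0,"ty":0,"tz":-2,"ax":0,"ay":0,"az":0},{"tx":0,"ty":0,"tz":-4,"ax":0,"ay":0,"az":0},{"tx":0,"ty":0,"tz":-6,"ax":0,"ay":0,"az":0},{"tx":0,"ty":0,"tz":-7,"ax":0,"ay":0,"az":0}]'
python3 - <<'E'
from h import *
go(430.2,-239,209.7,94.3)
E
```

```text
time: 14.82
ee_pos: [583.8, -107.5, 291.7]
orientation: [179.9, 0.0, 94.3]
ft_force: [0.1, -0.6, -3.8]
width: 28.2
t cm [-11.97 -16.32   8.17] ori [179.9   0.   94.3]
rotvec [ 0.1  0.  -0. ]
14.825 [ 583.8 -107.5  291.7] 28.2
```

```bash
python3 -m crank '[{"tx":-0.5,"ty":-1,"tz":0,"ax":0,"ay":0,"az":0},{"tx":-1.5,"ty":-3.5,"tz":0,"ax":0,"ay":0,"az":0},{"tx":-3.5,"ty":-6.5,"tz":0,"ax":0,"ay":0,"az":0},{"tx":-5.5,"ty":-9.5,"tz":0,"ax":0,"ay":0,"az":0},{"tx":-8,"ty":-12.5,"tz":0,"ax":0,"ay":0,"az":0}]'
python3 -m crank '[{"tx":-1.8,"ty":-2.3,"tz":0,"ax":0,"ay":0,"az":0},{"tx":-3,"ty":-3.4,"tz":0,"ax":0,"ay":0,"az":0},{"tx":-4,"ty":-3.8,"tz":0,"ax":0,"ay":0,"az":0},{"tx":-4,"ty":-3.8,"tz":0,"ax":0,"ay":0,"az":0},{"tx":-4,"ty":-3.8,"tz":0,"ax":0,"ay":0,"az":0}]'
python3 - <<'E'
from h import *
go(430.2,-239,209.7,94.3)
E
```

```text
time: 15.45
ee_pos: [462.2, -196.8, 288.7]
orientation: [-179.9, -0.1, 94.3]
ft_force: [1.1, -0.4, -3.4]
width: 28.2
time: 16.08
ee_pos: [430.5, -238.2, 289.5]
orientation: [-180.0, -0.0, 94.4]
ft_force: [0.6, -0.6, -3.8]
width: 28.7
t cm [-0.09 -0.03  7.98] ori [-180.    -0.    94.4]
rotvec [-0.  -0.   0.1]
16.075 [ 430.5 -238.2  289.5] 28.7
```

```bash
python3 -m crank '[{"tx":0,"ty":0,"tz":1,"ax":0,"ay":0,"az":0},{"tx":0,"ty":0,"tz":3.5,"ax":0,"ay":0,"az":0},{"tx":0,"ty":0,"tz":6,"ax":0,"ay":0,"az":0},{"tx":0,"ty":0,"tz":7.2,"ax":0,"ay":0,"az":0},{"tx":0,"ty":0,"tz":7.6,"ax":0,"ay":0,"az":0}]'
python3 -m crank '[{"tx":0,"ty":0,"tz":0.1,"ax":0,"ay":0,"az":0},{"tx":0,"ty":0,"tz":0.2,"ax":0,"ay":0,"az":0},{"tx":0,"ty":0,"tz":0.2,"ax":0,"ay":0,"az":0}]'
python3 -m crank '[{"tx":0,"ty":0,"tz":0.1,"ax":0,"ay":0,"az":0},{"tx":0,"ty":0,"tz":0.1,"ax":0,"ay":0,"az":0}]'
```

```text
time: 16.7
ee_pos: [429.5, -238.7, 212.9]
orientation: [-179.9, -0.0, 94.3]
ft_force: [0.1, -0.2, -3.4]
width: 28.4
time: 17.08
ee_pos: [430.0, -239.3, 212.2]
orientation: [179.9, 0.0, 94.3]
ft_force: [-0.7, -0.4, -3.9]
width: 28.5
time: 17.32
ee_pos: [429.7, -239.1, 210.8]
orientation: [180.0, 0.0, 94.3]
ft_force: [0.9, -0.8, -3.2]
width: 28.4
```

```bash
python3 -m crank '[{"tx":0,"ty":0,"tz":0.1,"ax":0,"ay":0,"az":0},{"tx":0,"ty":0,"tz":0.1,"ax":0,"ay":0,"az":0}]'
python3 -m crank '[{"tx":0,"ty":0,"tz":0.05,"ax":0,"ay":0,"az":0},{"tx":0,"ty":0,"tz":0.05,"ax":0,"ay":0,"az":0}]'
```

```text
time: 17.58
ee_pos: [429.7, -239.1, 209.7]
orientation: [180.0, -0.0, 94.3]
ft_force: [0.9, -0.4, -3.7]
width: 28.3
time: 17.82
ee_pos: [430.0, -239.2, 209.6]
orientation: [180.0, 0.0, 94.3]
ft_force: [-0.3, 0.7, 0.1]
width: 28.7
```

Contact. Release, retreat up, and look.

```bash
python3 -m crank '[{"tx":0,"ty":0,"tz":0,"ax":0,"ay":0,"az":0},{"tx":0,"ty":0,"tz":0,"ax":0,"ay":0,"az":0},{"tx":0,"ty":0,"tz":0,"ax":0,"ay":0,"az":0},{"tx":0,"ty":0,"tz":0,"ax":0,"ay":0,"az":0},{"tx":0,"ty":0,"tz":0,"ax":0,"ay":0,"az":0}]' 1
python3 -m crank '[{"tx":0,"ty":0,"tz":-2,"ax":0,"ay":0,"az":0},{"tx":0,"ty":0,"tz":-5,"ax":0,"ay":0,"az":0},{"tx":0,"ty":0,"tz":-9,"ax":0,"ay":0,"az":0},{"tx":0,"ty":0,"tz":-12,"ax":0,"ay":0,"az":0},{"tx":0,"ty":0,"tz":-13,"ax":0,"ay":0,"az":0}]'
python3 - <<'E'
from h import *
import cv2
go(575,-16,290,94.3)
cv2.imwrite('pics/s9.png',cv2.resize(r.get_image('scene')[130:350,190:390],None,fx=2.7,fy=2.7))
E
```

```text
time: 18.45
ee_pos: [429.7, -239.1, 209.2]
orientation: [-180.0, -0.0, 94.3]
ft_force: [0.0, 0.1, 0.3]
width: 73.9
time: 19.08
ee_pos: [430.5, -239.6, 341.0]
orientation: [179.8, 0.1, 94.3]
ft_force: [0.1, 0.4, 0.3]
width: 91.8
t cm [21.23 16.06  5.12] ori [1.798e+02 1.000e-01 9.430e+01]
rotvec [ 0.2  0.1 -0. ]
19.075 [ 430.5 -239.6  341. ] 91.8
```

View pics/s9.png

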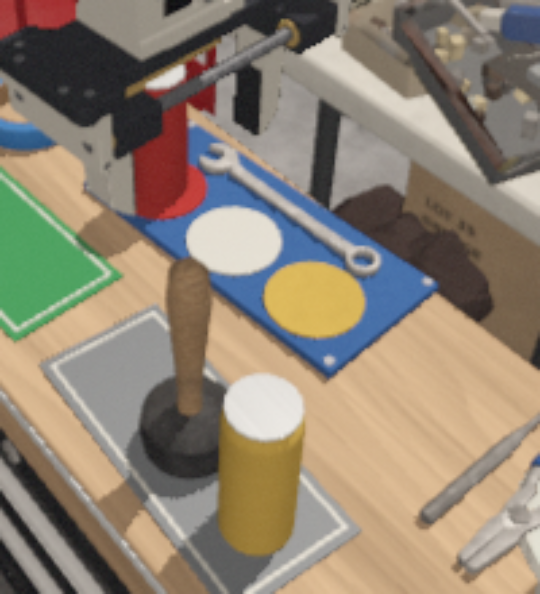

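```bash
python3 -m crank '[{"tx":3,"ty":2,"tz":0,"ax":0,"ay":0,"az":0},{"tx":8,"ty":6,"tz":0,"ax":0,"ay":0,"az":0},{"tx":13,"ty":10,"tz":0,"ax":0,"ay":0,"az":0},{"tx":18,"ty":14,"tz":0,"ax":0,"ay":0,"az":0},{"tx":21.2,"ty":16.1,"tz":0,"ax":0,"ay":0,"az":0}]'
python3 -m crank '[{"tx":0,"ty":0,"tz":2,"ax":0,"ay":0,"az":0},{"tx":0,"ty":0,"tz":5,"ax":0,"ay":0,"az":0},{"tx":0,"ty":0,"tz":8,"ax":0,"ay":0,"az":0},{"tx":0,"ty":0,"tz":8,"ax":0,"ay":0,"az":0}]'
python3 - <<'E'
from h import *
import cv2
go(575.5,-16,170.7,94.3)
s=r.get_state();P=s['ee_pos'];R=Ro.from_euler('xyz',s['orientation'],degrees=True).as_matrix()
b=r.get_image('scene')
b2=cv2.resize(b[110:220,190:310],None,fx=5,fy=5)
def dot(X,c):
    for q in np.atleast_2d((proj('scene',X)-[190,110]+.5)*5): cv2.circle(b2,tuple(int(v) for v in q),1,c,-1)
t=np.linspace(0,6.28,40)
dot(np.c_[P[0]+26*np.cos(t),P[1]+26*np.sin(t),0*t+218],(0,0,255))
cv2.imwrite('pics/s10.png',b2)
E
```

```text
time: 19.75
ee_pos: [574.9, -12.4, 337.0]
orientation: [-179.8, -0.1, 94.4]
ft_force: [1.1, -0.6, 0.3]
width: 91.9
time: 20.25
ee_pos: [571.6, -15.6, 255.2]
orientation: [-179.5, -0.0, 94.3]
ft_force: [-0.6, -0.4, 0.1]
width: 92.1
t cm [-0.07  0.45  8.45] ori [-179.5   -0.    94.3]
rotvec [-0.5 -0.  -0. ]
20.25 [571.6 -15.6 255.2] 92.1
```

View pics/s10.png

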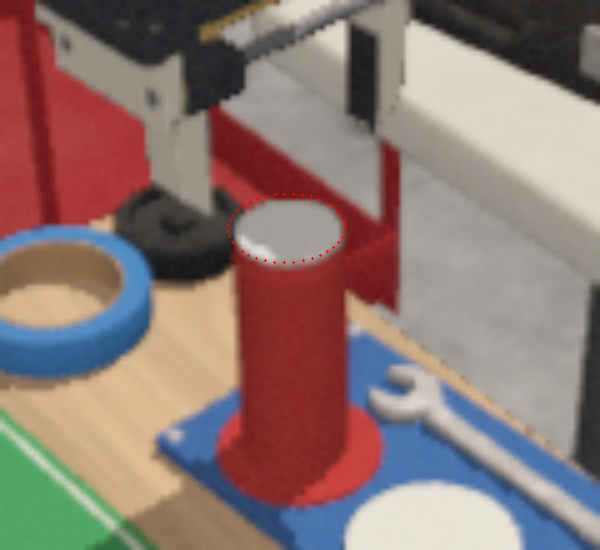

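```bash
python3 -m crank '[{"tx":0,"ty":0.1,"tz":3,"ax":0,"ay":0,"az":0},{"tx":0,"ty":0.1,"tz":6,"ax":0,"ay":0,"az":0},{"tx":0,"ty":0.1,"tz":8.2,"ax":0,"ay":0,"az":0},{"tx":0,"ty":0.1,"tz":8.2,"ax":0,"ay":0,"az":0},{"tx":0,"ty":0.1,"tz":8.2,"ax":0,"ay":0,"az":0}]'
python3 -m crank '[{"tx":0,"ty":0,"tz":0,"ax":0,"ay":0,"az":0},{"tx":0,"ty":0,"tz":0,"ax":0,"ay":0,"az":0},{"tx":0,"ty":0,"tz":0,"ax":0,"ay":0,"az":0},{"tx":0,"ty":0,"tz":0,"ax":0,"ay":0,"az":0},{"tx":0,"ty":0,"tz":0,"ax":0,"ay":0,"az":0}]' 0.66
python3 - <<'E'
from h import *
import cv2
go(575.5,-16,170.7,94.3)
cv2.imwrite('pics/s11.png',cv2.resize(r.get_image('scene')[110:230,190:310],None,fx=5,fy=5))
E
```

```text
time: 20.92
ee_pos: [576.6, -15.7, 178.8]
orientation: [179.9, 0.0, 94.3]
ft_force: [0.4, -0.3, -0.7]
width: 91.9
time: 21.55
ee_pos: [575.4, -15.6, 177.2]
orientation: [-180.0, -0.0, 94.3]
ft_force: [-0.6, -0.0, -0.4]
width: 60.8
t cm [-0.04  0.01  0.65] ori [-180.    -0.    94.3]
rotvec [-0. -0. -0.]
21.55 [575.4 -15.6 177.2] 60.8
```

View pics/s11.png

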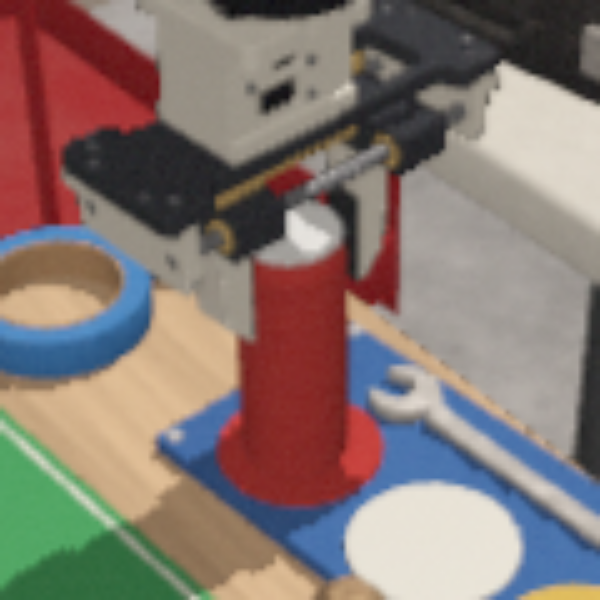

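```bash
python3 -m crank '[{"tx":0,"ty":0,"tz":0.3,"ax":0,"ay":0,"az":0},{"tx":0,"ty":0,"tz":0.6,"ax":0,"ay":0,"az":0},{"tx":0,"ty":0,"tz":0.6,"ax":0,"ay":0,"az":0}]'
python3 -m crank '[{"tx":0,"ty":0,"tz":0,"ax":0,"ay":0,"az":0},{"tx":0,"ty":0,"tz":0,"ax":0,"ay":0,"az":0},{"tx":0,"ty":0,"tz":0,"ax":0,"ay":0,"az":0},{"tx":0,"ty":0,"tz":0,"ax":0,"ay":0,"az":0}]' 0
python3 -m crank '[{"tx":0,"ty":0,"tz":-0.5,"ax":0,"ay":0,"az":0},{"tx":0,"ty":0,"tz":-2,"ax":0,"ay":0,"az":0},{"tx":0,"ty":0,"tz":-4,"ax":0,"ay":0,"az":0},{"tx":0,"ty":0,"tz":-6,"ax":0,"ay":0,"az":0},{"tx":0,"ty":0,"tz":-7,"ax":0,"ay":0,"az":0}]'
python3 - <<'E'
from h import *
go(434.9,-157,161,94.3)
E
```

```text
time: 21.98
ee_pos: [575.0, -15.6, 170.7]
orientation: [-179.9, -0.0, 94.3]
ft_force: [0.6, -1.3, -0.3]
width: 60.5
time: 22.48
ee_pos: [575.3, -15.6, 171.2]
orientation: [-180.0, -0.0, 94.3]
ft_force: [-0.3, -0.2, -0.8]
width: 51.1
time: 23.1
ee_pos: [576.3, -15.6, 243.3]
orientation: [179.8, 0.0, 94.3]
ft_force: [0.5, -0.0, -3.8]
width: 51.2
t cm [-13.05 -15.17   8.19] ori [179.8   0.   94.3]
rotvec [ 0.2  0.  -0. ]
23.1 [576.3 -15.6 243.3] 51.2
```

```bash
python3 -m crank '[{"tx":-0.5,"ty":-1,"tz":0,"ax":0,"ay":0,"az":0},{"tx":-1.5,"ty":-3.5,"tz":0,"ax":0,"ay":0,"az":0},{"tx":-3.5,"ty":-6.5,"tz":0,"ax":0,"ay":0,"az":0},{"tx":-6,"ty":-9.5,"tz":0,"ax":0,"ay":0,"az":0},{"tx":-9,"ty":-12.5,"tz":0,"ax":0,"ay":0,"az":0}]'
python3 -m crank '[{"tx":-2.5,"ty":-1.8,"tz":0,"ax":0,"ay":0,"az":0},{"tx":-4,"ty":-2.7,"tz":0,"ax":0,"ay":0,"az":0},{"tx":-4,"ty":-2.7,"tz":2.5,"ax":0,"ay":0,"az":0},{"tx":-4,"ty":-2.7,"tz":5,"ax":0,"ay":0,"az":0},{"tx":-4,"ty":-2.7,"tz":5,"ax":0,"ay":0,"az":0}]'
python3 - <<'E'
from h import *
go(434.9,-157,161,94.3)
E
```

```text
time: 23.72
ee_pos: [455.1, -115.3, 240.3]
orientation: [-179.9, -0.0, 94.3]
ft_force: [0.9, -0.9, -2.4]
width: 51.3
time: 24.35
ee_pos: [430.5, -156.1, 189.1]
orientation: [-179.7, -0.1, 94.2]
ft_force: [-0.9, 0.6, -2.9]
width: 51.3
t cm [-0.12  0.45  2.8 ] ori [-1.797e+02 -1.000e-01  9.420e+01]
rotvec [-0.3 -0.1 -0.1]
24.35 [ 430.5 -156.1  189.1] 51.3
```

```bash
python3 -m crank '[{"tx":0,"ty":0.1,"tz":1,"ax":0,"ay":0,"az":0},{"tx":0,"ty":0.1,"tz":2,"ax":0,"ay":0,"az":0},{"tx":0,"ty":0.1,"tz":2.5,"ax":0,"ay":0,"az":0},{"tx":0,"ty":0.1,"tz":2.5,"ax":0,"ay":0,"az":0}]'
python3 -m crank '[{"tx":0,"ty":0,"tz":0.1,"ax":0,"ay":0,"az":0},{"tx":0,"ty":0,"tz":0.1,"ax":0,"ay":0,"az":0}]'
```

```text
time: 24.85
ee_pos: [434.3, -156.4, 165.9]
orientation: [-180.0, -0.0, 94.3]
ft_force: [-0.8, -0.3, -2.3]
width: 51.3
time: 25.1
ee_pos: [434.7, -156.5, 165.4]
orientation: [180.0, 0.0, 94.3]
ft_force: [0.6, 1.0, -3.4]
width: 51.0
```

```bash
python3 -m crank '[{"tx":0,"ty":0,"tz":0.15,"ax":0,"ay":0,"az":0},{"tx":0,"ty":0,"tz":0.3,"ax":0,"ay":0,"az":0},{"tx":0,"ty":0,"tz":0.3,"ax":0,"ay":0,"az":0}]'
python3 -m crank '[{"tx":0,"ty":0,"tz":0.1,"ax":0,"ay":0,"az":0},{"tx":0,"ty":0,"tz":0.1,"ax":0,"ay":0,"az":0}]'
python3 -m crank '[{"tx":0,"ty":0,"tz":0.1,"ax":0,"ay":0,"az":0},{"tx":0,"ty":0,"tz":0.1,"ax":0,"ay":0,"az":0}]'
```

```text
time: 25.48
ee_pos: [434.4, -156.5, 162.1]
orientation: [-180.0, -0.0, 94.3]
ft_force: [-0.2, 1.2, -2.6]
width: 51.2
time: 25.72
ee_pos: [434.6, -156.5, 161.2]
orientation: [180.0, 0.0, 94.3]
ft_force: [0.2, -0.2, -2.7]
width: 51.1
time: 25.98
ee_pos: [434.6, -156.7, 161.0]
orientation: [180.0, -0.0, 94.3]
ft_force: [-3.5, 0.3, 6.6]
width: 51.2
```

```bash
python3 -m crank '[{"tx":0,"ty":0,"tz":0,"ax":0,"ay":0,"az":0},{"tx":0,"ty":0,"tz":0,"ax":0,"ay":0,"az":0},{"tx":0,"ty":0,"tz":0,"ax":0,"ay":0,"az":0},{"tx":0,"ty":0,"tz":0,"ax":0,"ay":0,"az":0},{"tx":0,"ty":0,"tz":0,"ax":0,"ay":0,"az":0}]' 1
python3 -m crank '[{"tx":0,"ty":0,"tz":-2,"ax":0,"ay":0,"az":0},{"tx":0,"ty":0,"tz":-6,"ax":0,"ay":0,"az":0},{"tx":0,"ty":0,"tz":-10,"ax":0,"ay":0,"az":0},{"tx":0,"ty":0,"tz":-11,"ax":0,"ay":0,"az":0},{"tx":0,"ty":0,"tz":-11,"ax":0,"ay":0,"az":0}]'
python3 - <<'E'
from h import *
import cv2
go(645,-105,200,94.3)
cv2.imwrite('pics/s12.png',cv2.resize(r.get_image('scene')[130:350,190:390],None,fx=2.7,fy=2.7))
cv2.imwrite('pics/t12.png',r.get_image('top'))
E
```

```text
time: 26.6
ee_pos: [434.6, -156.5, 160.2]
orientation: [180.0, -0.0, 94.3]
ft_force: [0.3, -0.6, -0.9]
width: 91.2
time: 27.22
ee_pos: [434.7, -156.5, 270.4]
orientation: [179.9, 0.0, 94.3]
ft_force: [-0.0, -0.3, -1.2]
width: 92.0
t cm [ 3.57 21.35  7.06] ori [179.9   0.   94.3]
rotvec [ 0.1  0.  -0. ]
27.225 [ 434.7 -156.5  270.4] 92.0
```

View pics/s12.png

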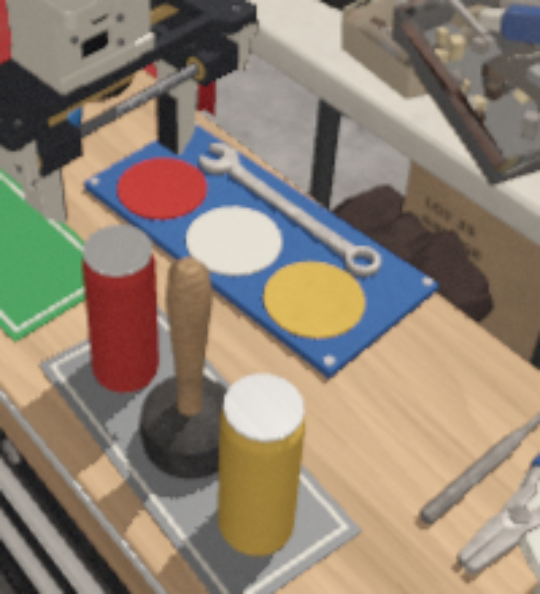

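View pics/t12.png

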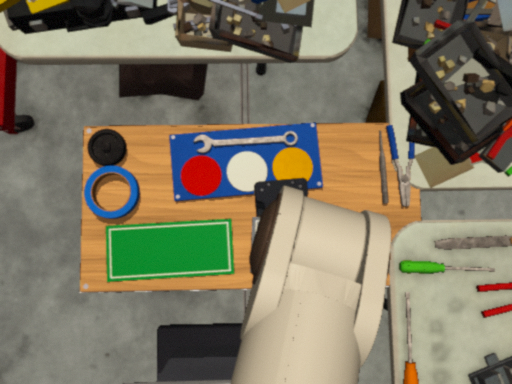

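Run:
```python
from h import *
import cv2
t=cv2.imread('pics/t12.png')
x0,y0,f=160,115,4.5
cv2.imwrite('pics/t12a.png',cv2.resize(t[115:210,160:335],None,fx=f,fy=f,interpolation=cv2.INTER_CUBIC))
s=r.get_image('scene')
for n,im in(('top',t),('scene',s)):
    h=cv2.cvtColor(im,cv2.COLOR_BGR2HSV)
    H,S,V=[h[...,i].astype(int) for i in range(3)]
    # ROI board
    m=np.zeros(H.shape,bool)
    if n=='top': m[125:200,175:320]=1
    else: m[180:260,230:345]=1
    for c,k in(('red',((H<8)|(H>172))&(S>150)),('yel',(H>17)&(H<28)&(S>150)),('white',(S<60)&(V>150))):
        nb,l,st,ce=cv2.connectedComponentsWithStats((k&m).astype(np.uint8))
        for i in range(1,nb):
            if st[i,4]>60:
                print(n,c,st[i],ce[i].round(1),'z88',back(n,ce[i],88)[0].round(1),'z81',back(n,ce[i],81)[0].round(1))
```

```text
top red [ 181  156   40   40 1249] [200.7 175.2] z88 [577.4 -15.5  88. ] z81 [578.4 -15.   81. ]
top yel [ 273  147   40   34 1073] [291.9 164.5] z88 [ 596.5 -198.8   88. ] z81 [ 597.6 -199.6   81. ]
top white [195 131 102  21 573] [240.7 140.2] z88 [647.5 -96.5  88. ] z81 [649.  -96.6  81. ]
top white [ 226  151   42   40 1243] [246.  170.2] z88 [ 586.3 -106.2   88. ] z81 [ 587.3 -106.3   81. ]
top white [282 188  21  12 163] [291.1 194.9] z88 [ 535.1 -195.6   88. ] z81 [ 535.7 -196.3   81. ]
scene red [234 189  32  22 564] [249.6 199.6] z88 [572.2 -20.7  88. ] z81 [576.8 -14.5  81. ]
scene red [230 225  18  35 514] [238.7 245.1] z88 [ 465.2 -122.7   88. ] z81 [ 468.6 -117.5   81. ]
scene white [264 180  67  51 377] [296.3 205.6] z88 [ 646.2 -107.2   88. ] z81 [ 651.6 -101.9   81. ]
scene white [276 180  30  22 346] [294.8 187.2] z88 [689.3 -54.7  88. ] z81 [695.2 -48.8  81. ]
scene white [313 180  28  26 481] [325.5 190.9] z88 [ 738.9 -112.7   88. ] z81 [ 745.3 -107.5   81. ]
scene white [259 206  36  26 726] [276.4 218.7] z88 [ 580.5 -111.6   88. ] z81 [ 585.2 -106.3   81. ]
scene white [230 213  16  19 247] [236.4 222.2] z88 [501.9 -63.4  88. ] z81 [505.7 -57.6  81. ]
```

View pics/t12a.png

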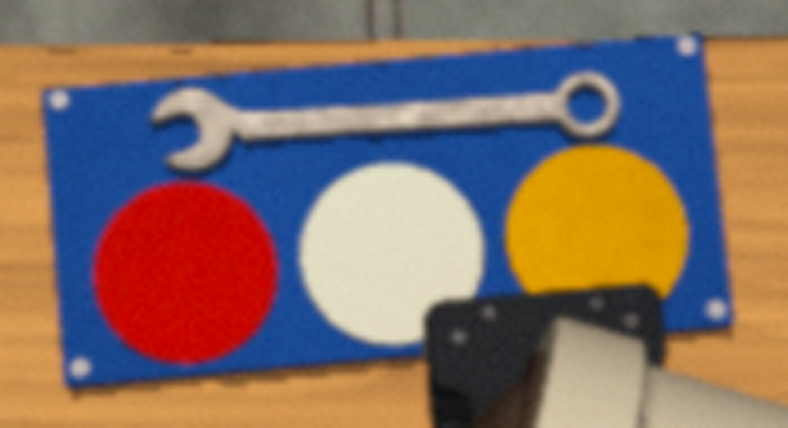

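```bash
python3 -c "
from h import *
for z in (208,201): print(proj('scene',[[434.6,-156.5,z],[424.8,-320.8,z]]))
for z in (88,81): print(proj('scene',[[434.6,-156.5,z-10],[424.8,-320.8,z-10]]))
print(crop([(119,250),(263,406)],190,130,2.7))
"
```

```text
[[233.84068357 220.59199669]
 [288.32966368 279.90758461]]
[[234.0083905  223.22915877]
 [288.14012267 282.54833745]]
[[236.65475909 264.84284174]
 [285.19753558 323.54550881]]
[[236.79009241 266.97093438]
 [285.04945503 325.60861972]]
[[233.75925926 222.27777778]
 [287.09259259 280.05555556]]
```

```bash
python3 -c "
from h import *
print(back('top',crop([(385.5,117),(240,125),(550,108)],160,115,4.5),93))
print(crop([(200,158),(382,262),(250,187),(340,243)],190,130,2.7)); print(back('scene',crop([(200,158),(382,262),(250,187),(340,243)],190,130,2.7),91))
"
```

```text
[[ 645.5287767  -105.63585738   93.        ]
 [ 642.68895622  -40.78217937   93.        ]
 [ 648.73532384 -179.32888668   93.        ]]
[[263.75925926 188.2037037 ]
 [331.16666667 226.72222222]
 [282.27777778 198.94444444]
 [315.61111111 219.68518519]]
[[ 623.60633237  -11.86572937   91.        ]
 [ 657.8996703  -209.47271145   91.        ]
 [ 633.41865892  -71.00974525   91.        ]
 [ 646.40999655 -171.90613869   91.        ]]
```

```bash
python3 -c "
from h import *
for z in(0,150,300):print(back('top',[(250,63)],z))
go(645,-104.5,150,94)
"
python3 -m crank '[{"tx":1,"ty":4,"tz":0,"ax":0,"ay":0,"az":0},{"tx":2,"ty":9,"tz":0,"ax":0,"ay":0,"az":0},{"tx":3,"ty":14,"tz":0,"ax":0,"ay":0,"az":0},{"tx":3.6,"ty":19,"tz":0,"ax":0,"ay":0,"az":0},{"tx":3.6,"ty":21.4,"tz":0,"ax":0,"ay":0,"az":0}]' 0.5
python3 -m crank '[{"tx":0,"ty":0,"tz":4,"ax":0,"ay":0,"az":0},{"tx":0,"ty":0,"tz":8,"ax":0,"ay":0,"az":0},{"tx":0,"ty":0,"tz":12,"ax":0,"ay":0,"az":0},{"tx":0,"ty":0,"tz":15,"ax":0,"ay":0,"az":0},{"tx":0,"ty":0,"tz":15,"ax":0,"ay":0,"az":0}]'
python3 - <<'E'
from h import *
import cv2
go(645,-104.5,87,94)
s=r.get_state();P=s['ee_pos'];print(P)
b=r.get_image('scene')
b2=cv2.resize(b[130:240,230:350],None,fx=5,fy=5)
q=(proj('scene',[P[0],P[1],93])-[230,130]+.5)*5
cv2.circle(b2,tuple(int(v) for v in q),2,(0,0,255),-1)
cv2.imwrite('pics/s13.png',b2)
E
```

```text
[[ 843.00179763 -120.71935576    0.        ]]
[[ 785.16527242 -116.25949371  150.        ]]
[[ 727.32874722 -111.79963166  300.        ]]
t cm [ 3.57 21.5  11.82] ori [-179.9   -0.    94.3]
rotvec [-0.1 -0.   0.3]
27.375 [ 433.6 -156.2  268.7] 91.4
time: 28.0
ee_pos: [646.8, -102.6, 267.5]
orientation: [-179.8, -0.1, 94.4]
ft_force: [0.3, 0.6, 0.5]
width: 48.0
time: 28.62
ee_pos: [641.7, -104.1, 115.7]
orientation: [-179.5, -0.1, 94.3]
ft_force: [-0.2, 1.0, 0.1]
width: 46.0
t cm [-0.07  0.35  2.86] ori [-1.795e+02 -1.000e-01  9.430e+01]
rotvec [-0.5 -0.1  0.3]
28.625 [ 641.7 -104.1  115.7] 46.0
[ 641.73294238 -104.10248672  115.66429348]
```

View pics/s13.png

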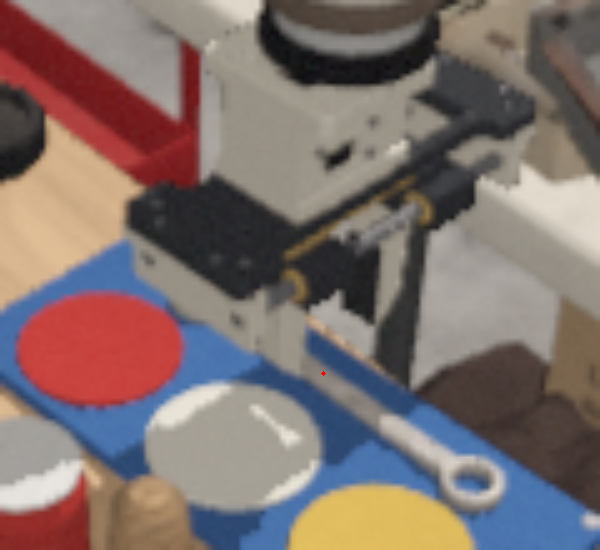

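```bash
python3 -m crank '[{"tx":0,"ty":0,"tz":1,"ax":0,"ay":0,"az":0},{"tx":0,"ty":0,"tz":1.8,"ax":0,"ay":0,"az":0},{"tx":0,"ty":0,"tz":1.8,"ax":0,"ay":0,"az":0}]'
python3 - <<'E'
from h import *
import cv2
go(644,-104.5,87,94)
b=r.get_image('scene')
cv2.imwrite('pics/s14.png',cv2.resize(b[130:240,230:350],None,fx=5,fy=5))
E
```

```text
time: 29.05
ee_pos: [644.9, -104.5, 101.9]
orientation: [-180.0, -0.0, 94.3]
ft_force: [-0.6, -0.4, 0.5]
width: 46.2
t cm [ 0.01 -0.09  1.49] ori [-180.    -0.    94.3]
rotvec [-0.  -0.   0.3]
29.05 [ 644.9 -104.5  101.9] 46.2
```

View pics/s14.png

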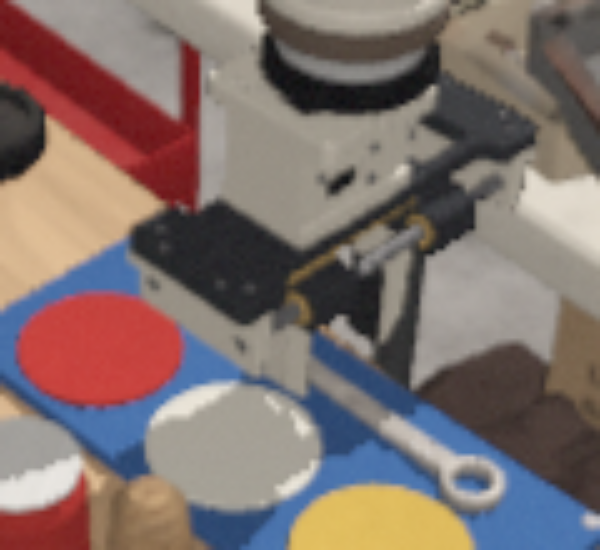

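```bash
python3 -m crank '[{"tx":0,"ty":-0.1,"tz":0.5,"ax":0,"ay":0,"az":0},{"tx":0,"ty":-0.1,"tz":1.0,"ax":0,"ay":0,"az":0},{"tx":0,"ty":-0.1,"tz":1.0,"ax":0,"ay":0,"az":0}]' 0.35
python3 -m crank '[{"tx":0,"ty":0,"tz":0.1,"ax":0,"ay":0,"az":0},{"tx":0,"ty":0,"tz":0.1,"ax":0,"ay":0,"az":0}]'
python3 -m crank '[{"tx":0,"ty":0,"tz":0.1,"ax":0,"ay":0,"az":0},{"tx":0,"ty":0,"tz":0.1,"ax":0,"ay":0,"az":0}]'
```

```text
time: 29.48
ee_pos: [643.7, -104.6, 91.6]
orientation: [-179.9, -0.0, 94.3]
ft_force: [-0.6, 1.1, -0.4]
width: 32.2
time: 29.72
ee_pos: [644.3, -104.7, 91.2]
orientation: [-180.0, 0.0, 94.3]
ft_force: [0.1, -0.3, 0.8]
width: 32.1
time: 29.98
ee_pos: [644.2, -104.7, 90.2]
orientation: [-180.0, -0.0, 94.3]
ft_force: [0.9, 0.5, -0.7]
width: 31.8
```

```bash
python3 -m crank '[{"tx":0,"ty":0,"tz":0.1,"ax":0,"ay":0,"az":0},{"tx":0,"ty":0,"tz":0.1,"ax":0,"ay":0,"az":0}]'
python3 -m crank '[{"tx":0,"ty":0,"tz":0.1,"ax":0,"ay":0,"az":0},{"tx":0,"ty":0,"tz":0.1,"ax":0,"ay":0,"az":0}]'
```

```text
time: 30.22
ee_pos: [644.2, -104.7, 89.1]
orientation: [-180.0, -0.0, 94.3]
ft_force: [-0.6, -0.1, -0.6]
width: 32.1
time: 30.48
ee_pos: [644.2, -104.7, 88.1]
orientation: [-180.0, -0.0, 94.3]
ft_force: [0.6, 0.1, -0.2]
width: 32.2
```

```bash
python3 -m crank '[{"tx":0,"ty":0,"tz":0.1,"ax":0,"ay":0,"az":0},{"tx":0,"ty":0,"tz":0.1,"ax":0,"ay":0,"az":0}]'
python3 -m crank '[{"tx":0,"ty":0,"tz":0.1,"ax":0,"ay":0,"az":0},{"tx":0,"ty":0,"tz":0.1,"ax":0,"ay":0,"az":0}]'
```

```text
time: 30.72
ee_pos: [644.3, -104.7, 87.2]
orientation: [180.0, 0.0, 94.3]
ft_force: [1.1, 0.4, 0.5]
width: 32.1
time: 30.98
ee_pos: [644.8, -104.7, 86.6]
orientation: [179.9, 0.0, 94.3]
ft_force: [0.0, -0.3, 2.1]
width: 32.1
```

```bash
python3 -m crank '[{"tx":0,"ty":0,"tz":-0.1,"ax":0,"ay":0,"az":0},{"tx":0,"ty":0,"tz":-0.1,"ax":0,"ay":0,"az":0}]'
python3 -m crank '[{"tx":0,"ty":0,"tz":0,"ax":0,"ay":0,"az":0},{"tx":0,"ty":0,"tz":0,"ax":0,"ay":0,"az":0},{"tx":0,"ty":0,"tz":0,"ax":0,"ay":0,"az":0},{"tx":0,"ty":0,"tz":0,"ax":0,"ay":0,"az":0}]' 0
python3 -m crank '[{"tx":0,"ty":0,"tz":-0.3,"ax":0,"ay":0,"az":0},{"tx":0,"ty":0,"tz":-1,"ax":0,"ay":0,"az":0},{"tx":0,"ty":0,"tz":-3,"ax":0,"ay":0,"az":0},{"tx":0,"ty":0,"tz":-5,"ax":0,"ay":0,"az":0},{"tx":0,"ty":0,"tz":-6,"ax":0,"ay":0,"az":0}]'
python3 - <<'E'
from h import *
import cv2
go(430.6,48,160,92.7)
b=r.get_image('scene')
cv2.imwrite('pics/s15.png',cv2.resize(b[110:240,220:350],None,fx=4.5,fy=4.5))
cv2.imwrite('pics/t15.png',r.get_image('top'))
E
```

```text
time: 31.22
ee_pos: [644.1, -104.7, 87.1]
orientation: [-180.0, -0.0, 94.3]
ft_force: [0.8, -0.9, -1.2]
width: 32.0
time: 31.72
ee_pos: [644.0, -104.7, 87.0]
orientation: [-180.0, -0.0, 94.3]
ft_force: [0.2, 0.1, -0.4]
width: 11.7
time: 32.35
ee_pos: [645.6, -105.0, 150.1]
orientation: [179.8, 0.0, 94.3]
ft_force: [-0.7, 0.0, -1.4]
width: 12.1
t cm [ 16.86 -20.3   -1.07] ori [179.8   0.   94.3]
rotvec [0.2 0.  1.6]
32.35 [ 645.6 -105.   150.1] 12.1
```

View pics/s15.png

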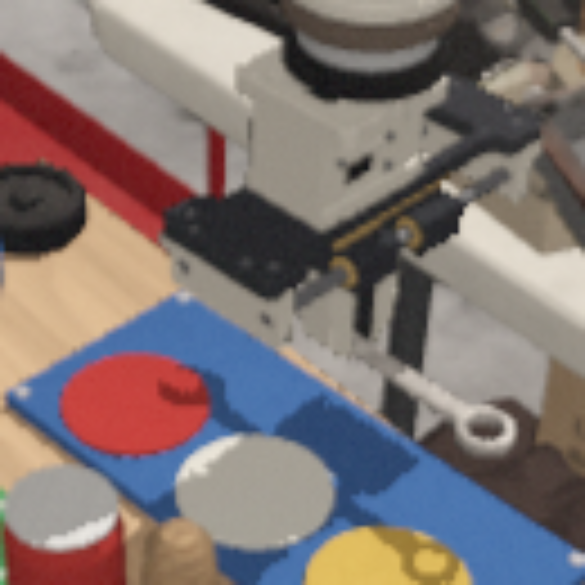

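View pics/t15.png

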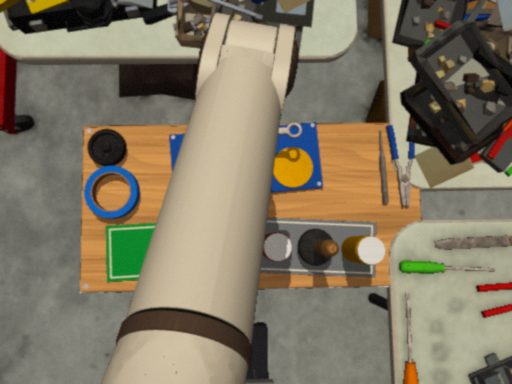

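```bash
python3 -m crank '[{"tx":1.5,"ty":-0.5,"tz":0,"ax":0,"ay":0,"az":0},{"tx":4.5,"ty":-1.5,"tz":0,"ax":0,"ay":0,"az":0},{"tx":8,"ty":-3.5,"tz":0,"ax":0,"ay":0,"az":0},{"tx":11.5,"ty":-6.5,"tz":0,"ax":0,"ay":0,"az":0},{"tx":14.5,"ty":-10,"tz":0,"ax":0,"ay":0,"az":0}]'
python3 -m crank '[{"tx":1.5,"ty":-3.5,"tz":0,"ax":0,"ay":0,"az":0.8},{"tx":2.3,"ty":-7,"tz":0,"ax":0,"ay":0,"az":1.6},{"tx":2.3,"ty":-9.5,"tz":0,"ax":0,"ay":0,"az":1.6},{"tx":2.3,"ty":-10.3,"tz":0,"ax":0,"ay":0,"az":1.6},{"tx":2.3,"ty":-10.3,"tz":0,"ax":0,"ay":0,"az":1.6}]'
python3 - <<'E'
from h import *
import cv2
go(430.6,48,95,92.7)
tb=lambda p:crop(p,75,205,2.25)
q=back('top',tb([(70,48),(351,32),(357,153),(75,173)]),78);print(q.round(1),q.mean(0))
b=r.get_image('scene')
cv2.imwrite('pics/s16.png',cv2.resize(b[130:280,120:280],None,fx=4,fy=4))
cv2.imwrite('pics/t16.png',r.get_image('top'))
E
```

```text
time: 33.08
ee_pos: [531.4, 35.2, 146.2]
orientation: [-179.9, -0.0, 94.4]
ft_force: [0.4, 0.9, -0.7]
width: 12.1
time: 33.7
ee_pos: [429.2, 48.1, 147.2]
orientation: [180.0, -0.0, 92.7]
ft_force: [0.9, 0.2, -1.7]
width: 11.4
t cm [-0.02  0.14  5.22] ori [180.   -0.   92.7]
rotvec [ 0. -0.  0.]
33.7 [429.2  48.1 147.2] 11.4
[[479.6 173.5  78. ]
 [489.6 -74.1  78. ]
 [383.3 -78.   78. ]
 [371.1 167.4  78. ]] [430.89658253  47.17070824  78.        ]
```

View pics/s16.png

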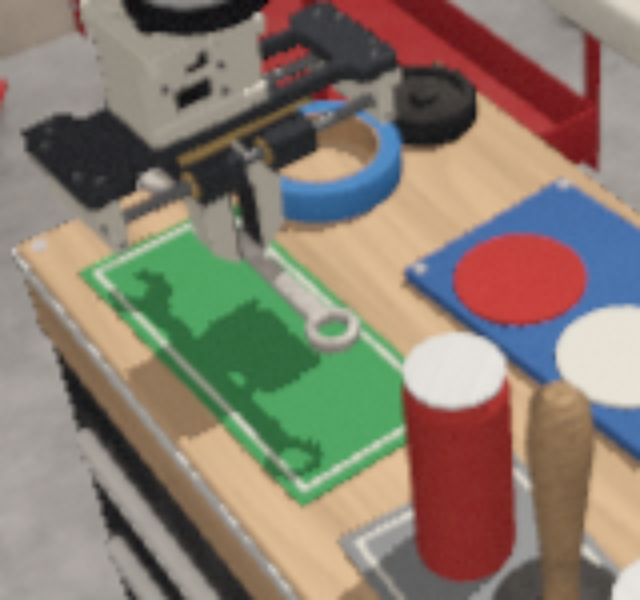

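View pics/t16.png

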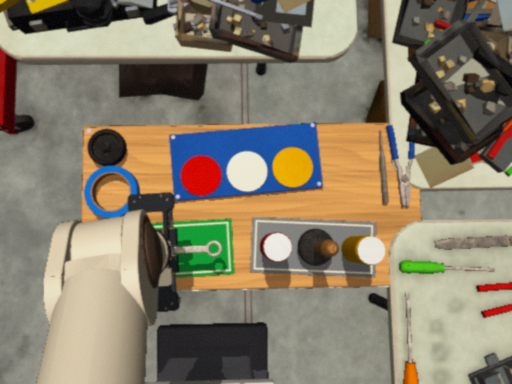

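```bash
python3 -m crank '[{"tx":0,"ty":0.1,"tz":1,"ax":0,"ay":0,"az":0},{"tx":0,"ty":0.1,"tz":3,"ax":0,"ay":0,"az":0},{"tx":0,"ty":0.1,"tz":5,"ax":0,"ay":0,"az":0},{"tx":0,"ty":0.1,"tz":6,"ax":0,"ay":0,"az":0},{"tx":0,"ty":0.1,"tz":6.3,"ax":0,"ay":0,"az":0}]'
python3 -m crank '[{"tx":0,"ty":0,"tz":0.1,"ax":0,"ay":0,"az":0},{"tx":0,"ty":0,"tz":0.1,"ax":0,"ay":0,"az":0}]'
python3 - <<'E'
from h import *
import cv2
go(430.8,48,80,92.7)
b=r.get_image('scene')
cv2.imwrite('pics/s17.png',cv2.resize(b[130:280,120:280],None,fx=4,fy=4))
E
```

```text
time: 34.42
ee_pos: [430.0, 47.6, 83.4]
orientation: [-179.9, 0.0, 92.7]
ft_force: [-0.2, 0.4, -1.6]
width: 11.9
time: 34.67
ee_pos: [430.8, 47.8, 83.6]
orientation: [179.9, -0.0, 92.7]
ft_force: [-0.0, 0.9, -1.1]
width: 11.7
t cm [0.02 0.   0.36] ori [179.9  -0.   92.7]
rotvec [ 0.1 -0.  -0. ]
34.675 [430.8  47.8  83.6] 11.7
```

View pics/s17.png

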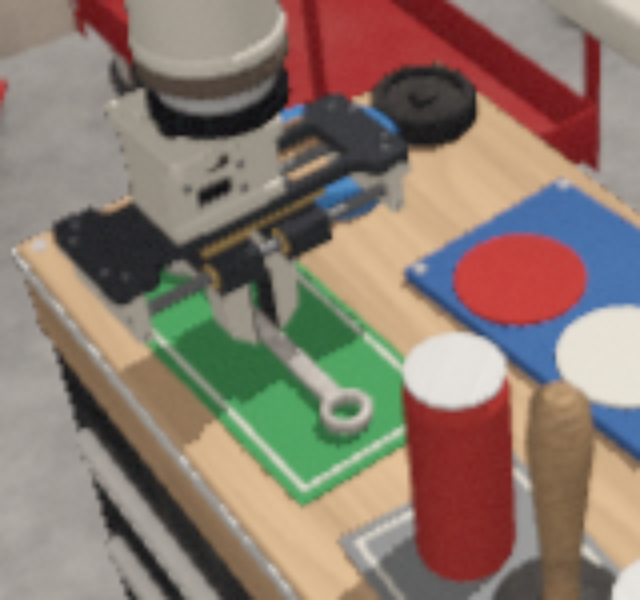

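Centred; lower to contact.

```bash
python3 -m crank '[{"tx":0,"ty":0,"tz":0.1,"ax":0,"ay":0,"az":0},{"tx":0,"ty":0,"tz":0.2,"ax":0,"ay":0,"az":0},{"tx":0,"ty":0,"tz":0.2,"ax":0,"ay":0,"az":0}]'
python3 -m crank '[{"tx":0,"ty":0,"tz":0.1,"ax":0,"ay":0,"az":0},{"tx":0,"ty":0,"tz":0.1,"ax":0,"ay":0,"az":0}]'
python3 -m crank '[{"tx":0,"ty":0,"tz":0.1,"ax":0,"ay":0,"az":0},{"tx":0,"ty":0,"tz":0.1,"ax":0,"ay":0,"az":0}]'
```

```text
time: 35.1
ee_pos: [430.2, 47.7, 81.2]
orientation: [180.0, -0.0, 92.7]
ft_force: [0.2, -0.6, -1.7]
width: 11.5
time: 35.35
ee_pos: [430.2, 47.7, 80.1]
orientation: [-180.0, 0.0, 92.7]
ft_force: [-0.3, 0.1, -1.6]
width: 11.6
time: 35.6
ee_pos: [430.3, 47.7, 79.8]
orientation: [-180.0, -0.0, 92.7]
ft_force: [-3.4, -0.2, 7.2]
width: 11.7
```

```bash
python3 -m crank '[{"tx":0,"ty":0,"tz":0,"ax":0,"ay":0,"az":0},{"tx":0,"ty":0,"tz":0,"ax":0,"ay":0,"az":0},{"tx":0,"ty":0,"tz":0,"ax":0,"ay":0,"az":0},{"tx":0,"ty":0,"tz":0,"ax":0,"ay":0,"az":0}]' 0.45
python3 -m crank '[{"tx":0,"ty":0,"tz":-1,"ax":0,"ay":0,"az":0},{"tx":0,"ty":0,"tz":-4,"ax":0,"ay":0,"az":0},{"tx":0,"ty":0,"tz":-9,"ax":0,"ay":0,"az":0},{"tx":0,"ty":0,"tz":-14,"ax":0,"ay":0,"az":0},{"tx":0,"ty":0,"tz":-20,"ax":0,"ay":0,"az":0}]'
python3 - <<'E'
from h import *
go(434.6,-156.5,275,94.3)
E
```

```text
time: 36.1
ee_pos: [430.3, 47.7, 79.1]
orientation: [-180.0, -0.0, 92.7]
ft_force: [0.5, -0.6, 0.3]
width: 40.9
time: 36.72
ee_pos: [429.4, 47.5, 281.1]
orientation: [-180.0, 0.0, 92.7]
ft_force: [0.8, 0.2, -0.4]
width: 41.6
t cm [-20.4   -0.43   0.62] ori [-180.     0.    92.7]
rotvec [-0.   0.  -1.6]
36.725 [429.4  47.5 281.1] 41.6
```

```bash
python3 -m crank '[{"tx":-3,"ty":-0.1,"tz":0,"ax":0,"ay":0,"az":-1.6},{"tx":-8,"ty":-0.2,"tz":0,"ax":0,"ay":0,"az":-1.6},{"tx":-13,"ty":-0.3,"tz":0,"ax":0,"ay":0,"az":-1.6},{"tx":-18,"ty":-0.4,"tz":0,"ax":0,"ay":0,"az":-1.6},{"tx":-20.4,"ty":-0.45,"tz":0,"ax":0,"ay":0,"az":-1.6}]' 1
python3 -m crank '[{"tx":0,"ty":0,"tz":0,"ax":0,"ay":0,"az":0},{"tx":0,"ty":0,"tz":0,"ax":0,"ay":0,"az":0}]'
python3 - <<'E'
from h import *
import cv2
go(434.6,-156.5,161.5,94.3)
b=r.get_image('scene')
cv2.imwrite('pics/s18.png',cv2.resize(b[130:350,120:370],None,fx=2.7,fy=2.7))
cv2.imwrite('pics/t18.png',cv2.resize(r.get_image('top')[205:295,75:425],None,fx=2.25,fy=2.25,interpolation=cv2.INTER_CUBIC))
E
```

```text
time: 37.35
ee_pos: [434.7, -159.3, 280.1]
orientation: [179.9, 0.0, 94.1]
ft_force: [-0.5, 0.1, -0.0]
width: 86.7
time: 37.6
ee_pos: [435.3, -155.2, 279.4]
orientation: [180.0, -0.0, 94.3]
ft_force: [-0.2, 0.8, -1.2]
width: 91.9
t cm [-0.13 -0.08 11.79] ori [180.   -0.   94.3]
rotvec [ 0. -0.  0.]
37.6 [ 435.3 -155.2  279.4] 91.9
```

View pics/s18.png

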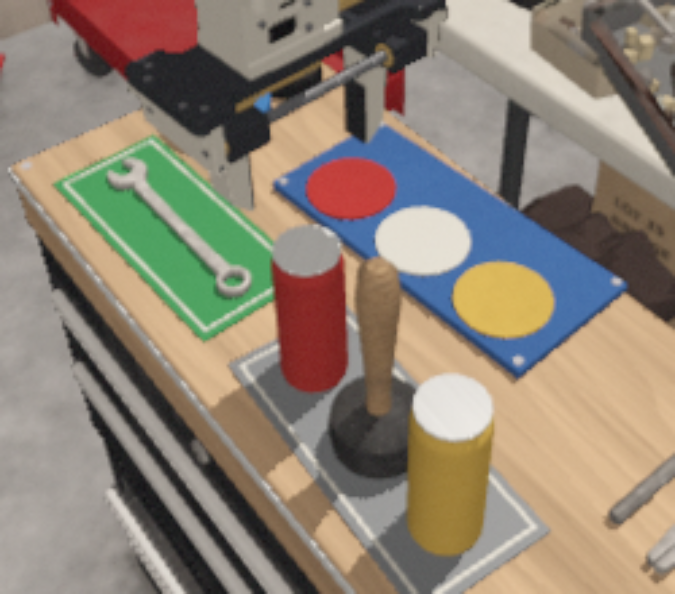

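View pics/t18.png

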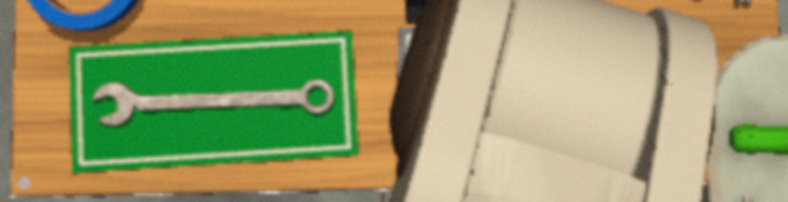

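Run:
```python
from h import *
import cv2
im=r.get_image('top')
h=cv2.cvtColor(im,cv2.COLOR_BGR2HSV)
g=((h[...,0]>45)&(h[...,0]<80)&(h[...,1]>120)).astype(np.uint8); g[:215]=0;g[285:]=0;g[:,:95]=0;g[:,245:]=0
cs,_=cv2.findContours(g,cv2.RETR_EXTERNAL,cv2.CHAIN_APPROX_NONE);c=max(cs,key=cv2.contourArea)
print(cv2.minAreaRect(c))
fill=np.zeros_like(g);cv2.drawContours(fill,[c],-1,1,-1)
w=((h[...,1]<110)&(fill>0)).astype(np.uint8); w=w*cv2.erode(fill,np.ones((11,11)))
v,u=np.nonzero(w)
print(u.min(),u.max(),v.min(),v.max())
# shank: fraction between
k=(u>u.min()+22)&(u<u.max()-22)
uc=np.unique(u[k]); vc=[v[u==q].mean() for q in uc]
p=np.polyfit(uc,vc,1);print(p,'n',len(uc))
A=back('top',np.array([[uc[0],np.polyval(p,uc[0])],[uc[-1],np.polyval(p,uc[-1])]]),86);print(A,'yaw',np.degrees(np.arctan2(A[1,0]-A[0,0],A[0,1]-A[1,1])))
# mat edges top/bottom
for f,s in((min,'far'),(max,'near')):
    us=np.arange(118,222);vs=[f(np.nonzero(fill[:,q])[0]) for q in us];p=np.polyfit(us,vs,1)
    B=back('top',np.array([[118,np.polyval(p,118)],[222,np.polyval(p,222)]]),78);print(s,'yaw',np.degrees(np.arctan2(B[1,0]-B[0,0],B[0,1]-B[1,1])),B[:,0].mean())
um,uM=u.min(),u.max()
print(back('top',np.array([[um,(v[u==um]).mean()],[uM,v[u==uM].mean()]]),84))
```

```text
((168.77587890625, 249.6896514892578), (55.6097526550293, 126.8982925415039), 86.633544921875)
116 223 240 260
[-3.89312785e-02  2.55744013e+02] n 62
[[430.80398691 106.03859182  86.        ]
 [433.21404368 -13.16491449  86.        ]] yaw 1.1582484042494852
far yaw 2.3029716276624477 484.83481931308495
near yaw 2.21740968722529 378.04136026849324
[[437.11678268 151.34594267  84.        ]
 [433.24373797 -58.28837271  84.        ]]
```

```bash
python3 -m crank '[{"tx":-0.1,"ty":-0.05,"tz":2,"ax":0,"ay":0,"az":0},{"tx":-0.1,"ty":-0.05,"tz":6,"ax":0,"ay":0,"az":0},{"tx":-0.1,"ty":-0.05,"tz":9,"ax":0,"ay":0,"az":0},{"tx":-0.1,"ty":-0.05,"tz":11,"ax":0,"ay":0,"az":0},{"tx":-0.1,"ty":-0.05,"tz":11.8,"ax":0,"ay":0,"az":0}]'
python3 -m crank '[{"tx":0,"ty":0,"tz":0,"ax":0,"ay":0,"az":0},{"tx":0,"ty":0,"tz":0,"ax":0,"ay":0,"az":0},{"tx":0,"ty":0,"tz":0,"ax":0,"ay":0,"az":0}]'
```

```text
time: 38.38
ee_pos: [434.3, -156.2, 160.2]
orientation: [-179.9, -0.0, 94.4]
ft_force: [0.4, -0.3, 0.5]
width: 91.6
time: 38.75
ee_pos: [435.5, -157.4, 162.0]
orientation: [179.9, 0.0, 94.3]
ft_force: [-0.7, -0.1, -0.1]
width: 91.8
```

```bash
python3 -m crank '[{"tx":0,"ty":-0.05,"tz":0,"ax":0,"ay":0,"az":0},{"tx":0,"ty":-0.05,"tz":0,"ax":0,"ay":0,"az":0},{"tx":0,"ty":-0.05,"tz":0,"ax":0,"ay":0,"az":0},{"tx":0,"ty":-0.05,"tz":0,"ax":0,"ay":0,"az":0},{"tx":0,"ty":-0.05,"tz":0,"ax":0,"ay":0,"az":0}]' 0
python3 -m crank '[{"tx":0,"ty":0,"tz":0,"ax":0,"ay":0,"az":0},{"tx":0,"ty":0,"tz":0,"ax":0,"ay":0,"az":0}]'
python3 -m crank '[{"tx":0,"ty":0,"tz":-0.5,"ax":0,"ay":0,"az":0},{"tx":0,"ty":0,"tz":-2,"ax":0,"ay":0,"az":0},{"tx":0,"ty":0,"tz":-4,"ax":0,"ay":0,"az":0},{"tx":0,"ty":0,"tz":-6,"ax":0,"ay":0,"az":0},{"tx":0,"ty":0,"tz":-7,"ax":0,"ay":0,"az":0}]'
python3 - <<'E'
from h import *
go(575.8,-15.8,172,94.3)
E
```

```text
time: 39.38
ee_pos: [434.3, -157.3, 161.1]
orientation: [-180.0, -0.0, 94.3]
ft_force: [-0.5, -0.5, -0.3]
width: 51.1
time: 39.62
ee_pos: [434.3, -157.3, 161.1]
orientation: [-180.0, -0.0, 94.3]
ft_force: [-1.0, -1.0, 0.1]
width: 50.9
time: 40.25
ee_pos: [435.1, -157.6, 233.0]
orientation: [179.9, 0.0, 94.3]
ft_force: [0.2, 0.3, -1.7]
width: 51.5
t cm [13.09 15.08  6.13] ori [179.9   0.   94.3]
rotvec [ 0.1  0.  -0. ]
40.25 [ 435.1 -157.6  233. ] 51.5
```

```bash
python3 -m crank '[{"tx":0.5,"ty":0.5,"tz":0,"ax":0,"ay":0,"az":0},{"tx":2,"ty":2,"tz":0,"ax":0,"ay":0,"az":0},{"tx":4.5,"ty":5,"tz":0,"ax":0,"ay":0,"az":0},{"tx":7.5,"ty":8,"tz":0,"ax":0,"ay":0,"az":0},{"tx":10,"ty":11,"tz":0,"ax":0,"ay":0,"az":0}]'
python3 -m crank '[{"tx":2,"ty":2.5,"tz":0,"ax":0,"ay":0,"az":0},{"tx":3,"ty":4.1,"tz":0,"ax":0,"ay":0,"az":0},{"tx":3,"ty":4.1,"tz":0.5,"ax":0,"ay":0,"az":0},{"tx":3,"ty":4.1,"tz":2,"ax":0,"ay":0,"az":0},{"tx":3,"ty":4.1,"tz":3.5,"ax":0,"ay":0,"az":0}]'
python3 -m crank '[{"tx":0,"ty":0,"tz":0.5,"ax":0,"ay":0,"az":0},{"tx":0,"ty":0,"tz":1,"ax":0,"ay":0,"az":0},{"tx":0,"ty":0,"tz":1,"ax":0,"ay":0,"az":0}]'
python3 - <<'E'
from h import *
go(575.8,-16.3,172,94.3)
E
```

```text
time: 40.88
ee_pos: [537.0, -47.3, 230.1]
orientation: [-179.9, -0.0, 94.3]
ft_force: [1.3, -1.3, -3.1]
width: 50.9
time: 41.5
ee_pos: [574.0, -17.8, 194.8]
orientation: [-179.9, 0.0, 94.2]
ft_force: [-0.4, 0.0, -3.1]
width: 51.3
time: 41.88
ee_pos: [575.1, -16.5, 186.0]
orientation: [-180.0, -0.0, 94.3]
ft_force: [-0.8, -0.2, -3.9]
width: 50.8
t cm [0.02 0.07 1.4 ] ori [-180.    -0.    94.3]
rotvec [-0. -0. -0.]
41.875 [575.1 -16.5 186. ] 50.8
```

```bash
python3 -m crank '[{"tx":0,"ty":0.1,"tz":0.3,"ax":0,"ay":0,"az":0},{"tx":0,"ty":0.1,"tz":0.8,"ax":0,"ay":0,"az":0},{"tx":0,"ty":0.1,"tz":1.2,"ax":0,"ay":0,"az":0},{"tx":0,"ty":0.1,"tz":1.2,"ax":0,"ay":0,"az":0}]'
python3 - <<'E'
from h import *
import cv2
go(575.8,-16.3,172,94.3)
b=r.get_image('scene')
cv2.imwrite('pics/s19.png',cv2.resize(b[110:240,190:320],None,fx=4.5,fy=4.5))
E
```

```text
time: 42.38
ee_pos: [575.8, -16.3, 173.6]
orientation: [-179.9, -0.0, 94.3]
ft_force: [0.2, 0.1, -2.8]
width: 51.3
t cm [ 0.   -0.    0.16] ori [-179.9   -0.    94.3]
rotvec [-0.1 -0.  -0. ]
42.375 [575.8 -16.3 173.6] 51.3
```

View pics/s19.png

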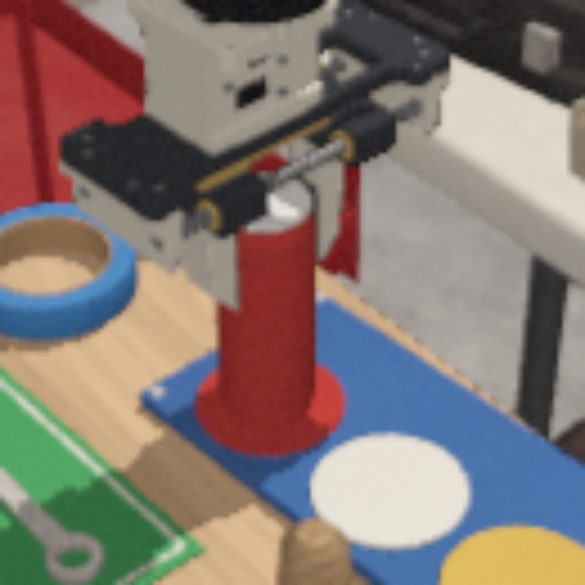

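```bash
python3 -m crank '[{"tx":0,"ty":0,"tz":0.1,"ax":0,"ay":0,"az":0},{"tx":0,"ty":0,"tz":0.2,"ax":0,"ay":0,"az":0},{"tx":0,"ty":0,"tz":0.2,"ax":0,"ay":0,"az":0}]'
python3 -m crank '[{"tx":0,"ty":0,"tz":0.1,"ax":0,"ay":0,"az":0},{"tx":0,"ty":0,"tz":0.1,"ax":0,"ay":0,"az":0}]'
```

```text
time: 42.8
ee_pos: [576.2, -16.4, 172.1]
orientation: [-180.0, -0.0, 94.3]
ft_force: [0.5, -0.4, -3.4]
width: 51.4
time: 43.05
ee_pos: [576.3, -16.4, 171.2]
orientation: [180.0, -0.0, 94.3]
ft_force: [0.3, 0.8, -4.2]
width: 51.1
```

```bash
python3 -m crank '[{"tx":0,"ty":0,"tz":0.1,"ax":0,"ay":0,"az":0},{"tx":0,"ty":0,"tz":0.1,"ax":0,"ay":0,"az":0}]'
```

```text
time: 43.3
ee_pos: [576.4, -16.4, 171.2]
orientation: [180.0, -0.0, 94.3]
ft_force: [-2.0, 0.5, 6.2]
width: 51.1
```

```bash
python3 -m crank '[{"tx":0,"ty":0,"tz":0,"ax":0,"ay":0,"az":0},{"tx":0,"ty":0,"tz":0,"ax":0,"ay":0,"az":0},{"tx":0,"ty":0,"tz":0,"ax":0,"ay":0,"az":0},{"tx":0,"ty":0,"tz":0,"ax":0,"ay":0,"az":0},{"tx":0,"ty":0,"tz":0,"ax":0,"ay":0,"az":0}]' 1
python3 -m crank '[{"tx":0,"ty":0,"tz":-2,"ax":0,"ay":0,"az":0},{"tx":0,"ty":0,"tz":-6,"ax":0,"ay":0,"az":0},{"tx":0,"ty":0,"tz":-11,"ax":0,"ay":0,"az":0},{"tx":0,"ty":0,"tz":-15,"ax":0,"ay":0,"az":0},{"tx":0,"ty":0,"tz":-17,"ax":0,"ay":0,"az":0}]'
python3 - <<'E'
from h import *
go(430,-239.2,340,94.3)
E
```

```text
time: 43.92
ee_pos: [576.3, -16.3, 170.1]
orientation: [-180.0, -0.0, 94.3]
ft_force: [-0.3, 0.3, 0.4]
width: 91.0
time: 44.55
ee_pos: [577.3, -16.5, 343.2]
orientation: [179.8, -0.0, 94.3]
ft_force: [0.3, -0.1, -0.5]
width: 91.8
t cm [-21.11 -16.34   0.25] ori [179.8  -0.   94.3]
rotvec [ 0.2 -0.  -0. ]
44.55 [577.3 -16.5 343.2] 91.8
```

```bash
python3 -m crank '[{"tx":-3,"ty":-2,"tz":0,"ax":0,"ay":0,"az":0},{"tx":-8,"ty":-6,"tz":0,"ax":0,"ay":0,"az":0},{"tx":-13,"ty":-10,"tz":0,"ax":0,"ay":0,"az":0},{"tx":-18,"ty":-14,"tz":0,"ax":0,"ay":0,"az":0},{"tx":-21,"ty":-16.3,"tz":0,"ax":0,"ay":0,"az":0}]'
python3 -m crank '[{"tx":0,"ty":0,"tz":0,"ax":0,"ay":0,"az":0},{"tx":0,"ty":0,"tz":0,"ax":0,"ay":0,"az":0}]'
python3 - <<'E'
from h import *
import cv2
go(430,-239.2,210,94.3)
b=r.get_image('scene')
cv2.imwrite('pics/s20.png',cv2.resize(b[110:350,170:370],None,fx=2.5,fy=2.5))
E
```

```text
time: 45.18
ee_pos: [427.2, -240.6, 340.6]
orientation: [180.0, 0.0, 94.1]
ft_force: [0.4, 0.6, 1.2]
width: 91.8
time: 45.42
ee_pos: [429.9, -237.2, 340.3]
orientation: [180.0, -0.0, 94.3]
ft_force: [-0.4, 0.4, 0.5]
width: 91.6
t cm [-2.100e-01 -1.000e-02  1.303e+01] ori [180.   -0.   94.3]
rotvec [ 0. -0.  0.]
45.425 [ 429.9 -237.2  340.3] 91.6
```

View pics/s20.png

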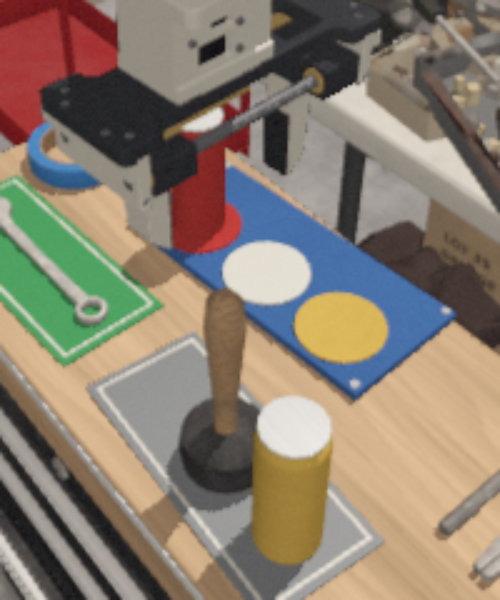

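```bash
python3 -m crank '[{"tx":-0.15,"ty":0,"tz":2,"ax":0,"ay":0,"az":0},{"tx":-0.15,"ty":0,"tz":5,"ax":0,"ay":0,"az":0},{"tx":-0.15,"ty":0,"tz":9,"ax":0,"ay":0,"az":0},{"tx":-0.15,"ty":0,"tz":12,"ax":0,"ay":0,"az":0},{"tx":-0.15,"ty":0,"tz":13,"ax":0,"ay":0,"az":0}]'
python3 -m crank '[{"tx":0,"ty":0,"tz":0,"ax":0,"ay":0,"az":0},{"tx":0,"ty":0,"tz":0,"ax":0,"ay":0,"az":0},{"tx":0,"ty":0,"tz":0,"ax":0,"ay":0,"az":0}]'
```

```text
time: 46.1
ee_pos: [429.2, -237.4, 208.2]
orientation: [-179.8, -0.1, 94.4]
ft_force: [-0.1, 0.5, 0.7]
width: 91.6
time: 46.48
ee_pos: [430.3, -239.7, 211.4]
orientation: [179.9, 0.0, 94.3]
ft_force: [0.1, 0.1, 0.2]
width: 91.7
```

```bash
python3 -m crank '[{"tx":0.03,"ty":0,"tz":0,"ax":0,"ay":0,"az":0},{"tx":0.03,"ty":0,"tz":0.1,"ax":0,"ay":0,"az":0},{"tx":0.03,"ty":0,"tz":0.1,"ax":0,"ay":0,"az":0},{"tx":0.03,"ty":0,"tz":0.1,"ax":0,"ay":0,"az":0},{"tx":0.03,"ty":0,"tz":0.1,"ax":0,"ay":0,"az":0}]' 0
python3 -m crank '[{"tx":0,"ty":0,"tz":0,"ax":0,"ay":0,"az":0},{"tx":0,"ty":0,"tz":0,"ax":0,"ay":0,"az":0},{"tx":0,"ty":0,"tz":0,"ax":0,"ay":0,"az":0},{"tx":0,"ty":0,"tz":0,"ax":0,"ay":0,"az":0},{"tx":0,"ty":0,"tz":0,"ax":0,"ay":0,"az":0}]'
python3 -m crank '[{"tx":0,"ty":0,"tz":-0.5,"ax":0,"ay":0,"az":0},{"tx":0,"ty":0,"tz":-2,"ax":0,"ay":0,"az":0},{"tx":0,"ty":0,"tz":-4,"ax":0,"ay":0,"az":0},{"tx":0,"ty":0,"tz":-6,"ax":0,"ay":0,"az":0},{"tx":0,"ty":0,"tz":-7,"ax":0,"ay":0,"az":0}]'
python3 - <<'E'
from h import *
go(583.8,-108,222,94.3)
E
```

```text
time: 47.1
ee_pos: [429.4, -239.1, 209.1]
orientation: [-180.0, -0.0, 94.3]
ft_force: [-0.1, 0.1, -0.2]
width: 46.3
time: 47.72
ee_pos: [429.6, -239.1, 209.2]
orientation: [180.0, 0.0, 94.3]
ft_force: [0.7, 0.4, -0.8]
width: 28.5
time: 48.35
ee_pos: [429.9, -239.5, 281.0]
orientation: [179.9, 0.0, 94.3]
ft_force: [0.1, 0.1, -3.1]
width: 28.2
t cm [11.97 16.31  5.92] ori [179.9   0.   94.3]
rotvec [ 0.1  0.  -0. ]
48.35 [ 429.9 -239.5  281. ] 28.2
```

```bash
python3 -m crank '[{"tx":0.5,"ty":0.5,"tz":0,"ax":0,"ay":0,"az":0},{"tx":2,"ty":2,"tz":0,"ax":0,"ay":0,"az":0},{"tx":4.5,"ty":5,"tz":0,"ax":0,"ay":0,"az":0},{"tx":7.5,"ty":8.5,"tz":0,"ax":0,"ay":0,"az":0},{"tx":10,"ty":12,"tz":0,"ax":0,"ay":0,"az":0}]'
python3 -m crank '[{"tx":1.5,"ty":2.7,"tz":0,"ax":0,"ay":0,"az":0},{"tx":2,"ty":4.3,"tz":0,"ax":0,"ay":0,"az":0},{"tx":2,"ty":4.3,"tz":0.5,"ax":0,"ay":0,"az":0},{"tx":2,"ty":4.3,"tz":2,"ax":0,"ay":0,"az":0},{"tx":2,"ty":4.3,"tz":3.5,"ax":0,"ay":0,"az":0}]'
python3 -m crank '[{"tx":0,"ty":0,"tz":0.5,"ax":0,"ay":0,"az":0},{"tx":0,"ty":0,"tz":1,"ax":0,"ay":0,"az":0},{"tx":0,"ty":0,"tz":1,"ax":0,"ay":0,"az":0}]'
python3 - <<'E'
from h import *
go(584,-107.8,221,94.3)
E
```

```text
time: 48.98
ee_pos: [542.2, -128.2, 278.1]
orientation: [-179.9, -0.1, 94.3]
ft_force: [0.4, 0.5, -3.5]
width: 28.3
time: 49.6
ee_pos: [581.7, -108.5, 242.9]
orientation: [-179.9, -0.0, 94.2]
ft_force: [-1.0, 0.3, -3.3]
width: 28.9
time: 49.98
ee_pos: [583.0, -107.4, 234.1]
orientation: [-180.0, -0.0, 94.3]
ft_force: [0.1, 0.6, -3.4]
width: 28.5
t cm [-0.05  0.1   1.31] ori [-180.    -0.    94.3]
rotvec [-0. -0. -0.]
49.975 [ 583.  -107.4  234.1] 28.5
```

```bash
python3 -m crank '[{"tx":-0.05,"ty":0.1,"tz":0.3,"ax":0,"ay":0,"az":0},{"tx":-0.05,"ty":0.1,"tz":0.8,"ax":0,"ay":0,"az":0},{"tx":-0.05,"ty":0.1,"tz":1.2,"ax":0,"ay":0,"az":0},{"tx":-0.05,"ty":0.1,"tz":1.2,"ax":0,"ay":0,"az":0}]'
python3 - <<'E'
from h import *
import cv2
go(584,-107.8,221,94.3)
b=r.get_image('scene')
cv2.imwrite('pics/s21.png',cv2.resize(b[110:250,200:340],None,fx=4.2,fy=4.2))
E
```

```text
time: 50.48
ee_pos: [583.7, -107.6, 221.6]
orientation: [-179.9, -0.0, 94.3]
ft_force: [-0.0, 0.8, -3.8]
width: 28.5
t cm [-0.02  0.03  0.06] ori [-179.9   -0.    94.3]
rotvec [-0.1 -0.  -0. ]
50.475 [ 583.7 -107.6  221.6] 28.5
```

View pics/s21.png

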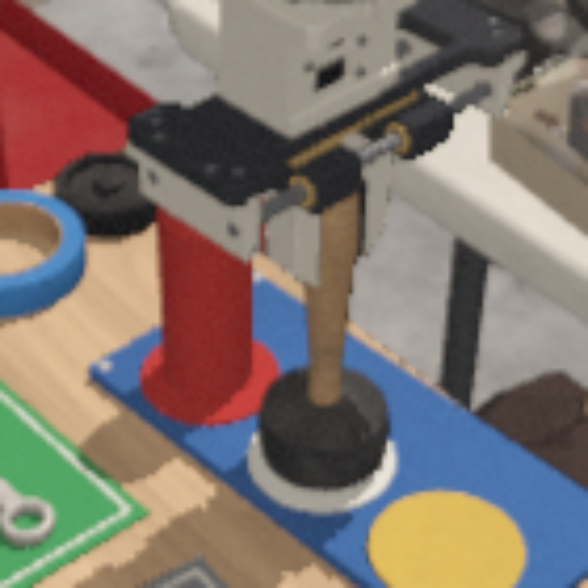

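```bash
python3 -m crank '[{"tx":0,"ty":0,"tz":0.15,"ax":0,"ay":0,"az":0},{"tx":0,"ty":0,"tz":0.15,"ax":0,"ay":0,"az":0}]'
python3 -m crank '[{"tx":0,"ty":0,"tz":0.1,"ax":0,"ay":0,"az":0},{"tx":0,"ty":0,"tz":0.1,"ax":0,"ay":0,"az":0}]'
```

```text
time: 50.78
ee_pos: [584.1, -107.7, 220.7]
orientation: [180.0, -0.0, 94.3]
ft_force: [-0.1, 0.4, -3.4]
width: 28.4
time: 51.02
ee_pos: [584.1, -107.7, 219.7]
orientation: [-180.0, -0.0, 94.3]
ft_force: [0.1, 2.3, -3.3]
width: 28.5
```

```bash
python3 -m crank '[{"tx":0,"ty":0,"tz":0.1,"ax":0,"ay":0,"az":0},{"tx":0,"ty":0,"tz":0.1,"ax":0,"ay":0,"az":0}]'
```

```text
time: 51.28
ee_pos: [584.4, -107.8, 219.2]
orientation: [180.0, 0.0, 94.3]
ft_force: [-0.9, 0.3, 0.1]
width: 28.1
```

```bash
python3 -m crank '[{"tx":0,"ty":0,"tz":0,"ax":0,"ay":0,"az":0},{"tx":0,"ty":0,"tz":0,"ax":0,"ay":0,"az":0},{"tx":0,"ty":0,"tz":0,"ax":0,"ay":0,"az":0},{"tx":0,"ty":0,"tz":0,"ax":0,"ay":0,"az":0},{"tx":0,"ty":0,"tz":0,"ax":0,"ay":0,"az":0}]' 1
python3 -m crank '[{"tx":0,"ty":0,"tz":-2,"ax":0,"ay":0,"az":0},{"tx":0,"ty":0,"tz":-5,"ax":0,"ay":0,"az":0},{"tx":0,"ty":0,"tz":-9,"ax":0,"ay":0,"az":0},{"tx":0,"ty":0,"tz":-12,"ax":0,"ay":0,"az":0},{"tx":0,"ty":0,"tz":-12,"ax":0,"ay":0,"az":0}]'
python3 - <<'E'
from h import *
go(424.8,-320.8,280,94.3)
E
```

```text
time: 51.9
ee_pos: [584.1, -107.7, 218.7]
orientation: [-180.0, -0.0, 94.3]
ft_force: [0.5, 0.3, 0.5]
width: 73.7
time: 52.52
ee_pos: [585.7, -108.2, 341.7]
orientation: [179.7, 0.0, 94.3]
ft_force: [0.2, -1.1, -0.0]
width: 91.8
t cm [-20.   -17.66   6.09] ori [179.7   0.   94.3]
rotvec [ 0.3  0.  -0. ]
52.525 [ 585.7 -108.2  341.7] 91.8
```

```bash
python3 -m crank '[{"tx":-3,"ty":-2,"tz":0,"ax":0,"ay":0,"az":0},{"tx":-8,"ty":-6,"tz":0,"ax":0,"ay":0,"az":0},{"tx":-13,"ty":-10,"tz":0,"ax":0,"ay":0,"az":0},{"tx":-17,"ty":-14,"tz":0,"ax":0,"ay":0,"az":0},{"tx":-20,"ty":-17.6,"tz":0,"ax":0,"ay":0,"az":0}]'
python3 -m crank '[{"tx":0,"ty":0,"tz":2,"ax":0,"ay":0,"az":0},{"tx":0,"ty":0,"tz":5,"ax":0,"ay":0,"az":0},{"tx":0,"ty":0,"tz":8,"ax":0,"ay":0,"az":0},{"tx":0,"ty":0,"tz":8,"ax":0,"ay":0,"az":0},{"tx":0,"ty":0,"tz":8,"ax":0,"ay":0,"az":0}]'
python3 - <<'E'
from h import *
import cv2
go(424.8,-320.8,160.7,94.3)
b=r.get_image('scene')
cv2.imwrite('pics/s22.png',cv2.resize(b[110:350,170:370],None,fx=2.5,fy=2.5))
E
```

```text
time: 53.15
ee_pos: [421.0, -322.2, 337.6]
orientation: [-179.9, -0.0, 94.1]
ft_force: [0.7, 0.2, 0.1]
width: 91.9
time: 53.78
ee_pos: [423.7, -320.5, 259.2]
orientation: [180.0, 0.0, 94.3]
ft_force: [0.1, -0.1, 0.1]
width: 91.8
t cm [-0.03  0.11  9.85] ori [180.    0.   94.3]
rotvec [ 0.  0. -0.]
53.775 [ 423.7 -320.5  259.2] 91.8
```

View pics/s22.png

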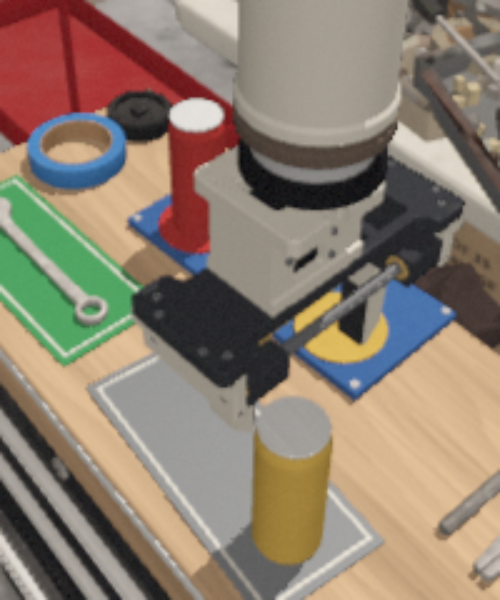

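```bash
python3 -m crank '[{"tx":0,"ty":0.1,"tz":1.5,"ax":0,"ay":0,"az":0},{"tx":0,"ty":0.1,"tz":5,"ax":0,"ay":0,"az":0},{"tx":0,"ty":0.1,"tz":8,"ax":0,"ay":0,"az":0},{"tx":0,"ty":0.1,"tz":9.8,"ax":0,"ay":0,"az":0},{"tx":0,"ty":0.1,"tz":9.8,"ax":0,"ay":0,"az":0}]'
python3 -m crank '[{"tx":0,"ty":0,"tz":0,"ax":0,"ay":0,"az":0},{"tx":0,"ty":0,"tz":0,"ax":0,"ay":0,"az":0}]'
```

```text
time: 54.45
ee_pos: [423.8, -319.7, 159.5]
orientation: [-179.9, -0.1, 94.3]
ft_force: [0.4, 0.1, 0.2]
width: 91.8
time: 54.7
ee_pos: [425.3, -320.8, 161.9]
orientation: [179.9, 0.1, 94.3]
ft_force: [-0.3, 0.9, -0.3]
width: 92.2
```

```bash
python3 -m crank '[{"tx":0,"ty":0,"tz":0,"ax":0,"ay":0,"az":0},{"tx":0,"ty":0,"tz":0,"ax":0,"ay":0,"az":0},{"tx":0,"ty":0,"tz":0,"ax":0,"ay":0,"az":0},{"tx":0,"ty":0,"tz":0,"ax":0,"ay":0,"az":0},{"tx":0,"ty":0,"tz":0,"ax":0,"ay":0,"az":0}]' 0
python3 -m crank '[{"tx":0,"ty":0,"tz":0,"ax":0,"ay":0,"az":0},{"tx":0,"ty":0,"tz":0,"ax":0,"ay":0,"az":0}]'
python3 -m crank '[{"tx":0,"ty":0,"tz":-0.5,"ax":0,"ay":0,"az":0},{"tx":0,"ty":0,"tz":-2,"ax":0,"ay":0,"az":0},{"tx":0,"ty":0,"tz":-4,"ax":0,"ay":0,"az":0},{"tx":0,"ty":0,"tz":-6,"ax":0,"ay":0,"az":0},{"tx":0,"ty":0,"tz":-7,"ax":0,"ay":0,"az":0}]'
python3 - <<'E'
from h import *
go(590,-199.8,172,94.3)
E
```

```text
time: 55.32
ee_pos: [424.5, -320.2, 160.7]
orientation: [-180.0, -0.0, 94.3]
ft_force: [-0.3, 0.5, 0.9]
width: 51.3
time: 55.58
ee_pos: [424.6, -320.2, 160.7]
orientation: [180.0, -0.0, 94.3]
ft_force: [1.0, 0.9, -0.2]
width: 51.2
time: 56.2
ee_pos: [425.0, -320.7, 232.6]
orientation: [179.9, 0.1, 94.3]
ft_force: [-0.1, -1.0, -3.6]
width: 51.1
t cm [10.84 17.34  6.08] ori [1.799e+02 1.000e-01 9.430e+01]
rotvec [ 0.1  0.1 -0. ]
56.2 [ 425.  -320.7  232.6] 51.1
```

```bash
python3 -m crank '[{"tx":0.5,"ty":0.5,"tz":0,"ax":0,"ay":0,"az":0},{"tx":2,"ty":2,"tz":0,"ax":0,"ay":0,"az":0},{"tx":4.5,"ty":5,"tz":0,"ax":0,"ay":0,"az":0},{"tx":7,"ty":8.5,"tz":0,"ax":0,"ay":0,"az":0},{"tx":9,"ty":12.5,"tz":0,"ax":0,"ay":0,"az":0}]'
python3 -m crank '[{"tx":1.5,"ty":3.5,"tz":0,"ax":0,"ay":0,"az":0},{"tx":1.8,"ty":4.8,"tz":0,"ax":0,"ay":0,"az":0},{"tx":1.8,"ty":4.8,"tz":0.5,"ax":0,"ay":0,"az":0},{"tx":1.8,"ty":4.8,"tz":2,"ax":0,"ay":0,"az":0},{"tx":1.8,"ty":4.8,"tz":3.5,"ax":0,"ay":0,"az":0}]'
python3 -m crank '[{"tx":0,"ty":0,"tz":0.5,"ax":0,"ay":0,"az":0},{"tx":0,"ty":0,"tz":1,"ax":0,"ay":0,"az":0},{"tx":0,"ty":0,"tz":1,"ax":0,"ay":0,"az":0}]'
python3 - <<'E'
from h import *
go(590,-199.8,172.5,94.3)
E
```

```text
time: 56.82
ee_pos: [542.9, -219.1, 229.7]
orientation: [-179.9, -0.1, 94.3]
ft_force: [-0.6, -0.6, -3.0]
width: 51.1
time: 57.45
ee_pos: [587.4, -200.7, 194.3]
orientation: [-179.9, -0.0, 94.2]
ft_force: [-1.0, -0.3, -2.9]
width: 51.4
time: 57.82
ee_pos: [588.8, -199.7, 185.5]
orientation: [-180.0, -0.0, 94.3]
ft_force: [-0.9, 0.4, -2.6]
width: 51.3
t cm [-0.02  0.12  1.3 ] ori [-180.    -0.    94.3]
rotvec [-0. -0. -0.]
57.825 [ 588.8 -199.7  185.5] 51.3
```

```bash
python3 -m crank '[{"tx":0,"ty":0.1,"tz":0.3,"ax":0,"ay":0,"az":0},{"tx":0,"ty":0.1,"tz":0.8,"ax":0,"ay":0,"az":0},{"tx":0,"ty":0.1,"tz":1.2,"ax":0,"ay":0,"az":0},{"tx":0,"ty":0.1,"tz":1.2,"ax":0,"ay":0,"az":0}]'
python3 - <<'E'
from h import *
import cv2
go(590,-199.8,172.5,94.3)
b=r.get_image('scene')
cv2.imwrite('pics/s23.png',cv2.resize(b[130:270,230:370],None,fx=4.2,fy=4.2))
E
```

```text
time: 58.32
ee_pos: [589.6, -199.4, 173.2]
orientation: [-179.9, -0.0, 94.3]
ft_force: [-0.6, 1.2, -2.7]
width: 51.0
t cm [-0.04  0.04  0.07] ori [-179.9   -0.    94.3]
rotvec [-0.1 -0.  -0. ]
58.325 [ 589.6 -199.4  173.2] 51.0
```

View pics/s23.png

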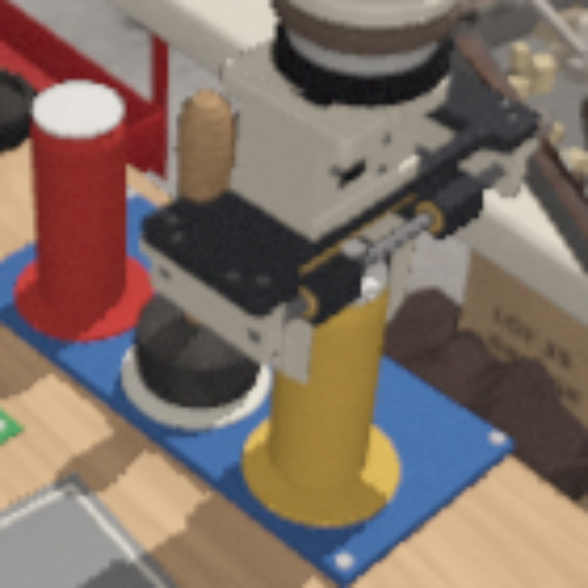

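Yellow can centred over its pad (pad 243–401, can 270–372). Lower.

```bash
python3 -m crank '[{"tx":0,"ty":0,"tz":0.15,"ax":0,"ay":0,"az":0},{"tx":0,"ty":0,"tz":0.15,"ax":0,"ay":0,"az":0}]'
python3 -m crank '[{"tx":0,"ty":0,"tz":0.1,"ax":0,"ay":0,"az":0},{"tx":0,"ty":0,"tz":0.1,"ax":0,"ay":0,"az":0}]'
```

```text
time: 58.62
ee_pos: [590.0, -199.5, 172.2]
orientation: [-180.0, -0.0, 94.3]
ft_force: [0.4, -0.6, -2.5]
width: 51.5
time: 58.88
ee_pos: [589.9, -199.5, 171.1]
orientation: [-180.0, -0.0, 94.3]
ft_force: [0.7, -0.1, -3.0]
width: 51.3
```

```bash
python3 -m crank '[{"tx":0,"ty":0,"tz":0.1,"ax":0,"ay":0,"az":0},{"tx":0,"ty":0,"tz":0.1,"ax":0,"ay":0,"az":0}]'
```

```text
time: 59.12
ee_pos: [590.2, -199.6, 170.7]
orientation: [180.0, 0.0, 94.3]
ft_force: [-1.4, 0.3, 1.2]
width: 51.2
```

Contact. Release, retreat up and aside, then check.

```bash
python3 -m crank '[{"tx":0,"ty":0,"tz":0,"ax":0,"ay":0,"az":0},{"tx":0,"ty":0,"tz":0,"ax":0,"ay":0,"az":0},{"tx":0,"ty":0,"tz":0,"ax":0,"ay":0,"az":0},{"tx":0,"ty":0,"tz":0,"ax":0,"ay":0,"az":0},{"tx":0,"ty":0,"tz":0,"ax":0,"ay":0,"az":0}]' 1
python3 -m crank '[{"tx":0,"ty":0,"tz":-2,"ax":0,"ay":0,"az":0},{"tx":0,"ty":0,"tz":-6,"ax":0,"ay":0,"az":0},{"tx":0,"ty":0,"tz":-11,"ax":0,"ay":0,"az":0},{"tx":0,"ty":0,"tz":-15,"ax":0,"ay":0,"az":0},{"tx":0,"ty":0,"tz":-18,"ax":0,"ay":0,"az":0}]'
python3 -m crank '[{"tx":-3,"ty":-3,"tz":0,"ax":0,"ay":0,"az":0},{"tx":-6,"ty":-7,"tz":0,"ax":0,"ay":0,"az":0},{"tx":-9,"ty":-11,"tz":0,"ax":0,"ay":0,"az":0},{"tx":-12,"ty":-15,"tz":0,"ax":0,"ay":0,"az":0},{"tx":-13,"ty":-17,"tz":0,"ax":0,"ay":0,"az":0}]'
python3 -m crank '[{"tx":0,"ty":0,"tz":0,"ax":0,"ay":0,"az":0},{"tx":0,"ty":0,"tz":0,"ax":0,"ay":0,"az":0},{"tx":0,"ty":0,"tz":0,"ax":0,"ay":0,"az":0}]'
python3 - <<'E'
from h import *
import cv2
b=r.get_image('scene')
cv2.imwrite('pics/s24.png',cv2.resize(b[130:350,120:370],None,fx=2.7,fy=2.7))
t=r.get_image('top');cv2.imwrite('pics/t24.png',cv2.resize(t[115:295,90:345],None,fx=3,fy=3,interpolation=cv2.INTER_CUBIC))
E
```

```text
time: 59.75
ee_pos: [590.0, -199.5, 170.2]
orientation: [-180.0, -0.0, 94.3]
ft_force: [-0.2, 0.1, -0.8]
width: 91.1
time: 60.38
ee_pos: [590.4, -200.0, 354.3]
orientation: [179.8, 0.1, 94.3]
ft_force: [0.2, 0.7, -0.5]
width: 91.9
time: 61.0
ee_pos: [427.4, -344.7, 352.0]
orientation: [179.9, 0.1, 94.0]
ft_force: [0.2, 0.4, 0.2]
width: 91.6
time: 61.38
ee_pos: [431.9, -340.2, 350.0]
orientation: [-180.0, -0.0, 94.5]
ft_force: [-1.2, 1.2, -0.4]
width: 92.0
```

View pics/s24.png

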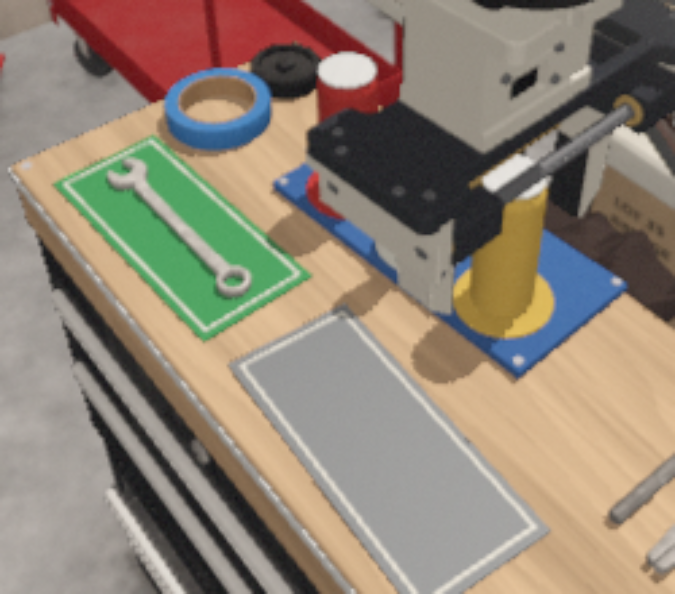

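View pics/t24.png

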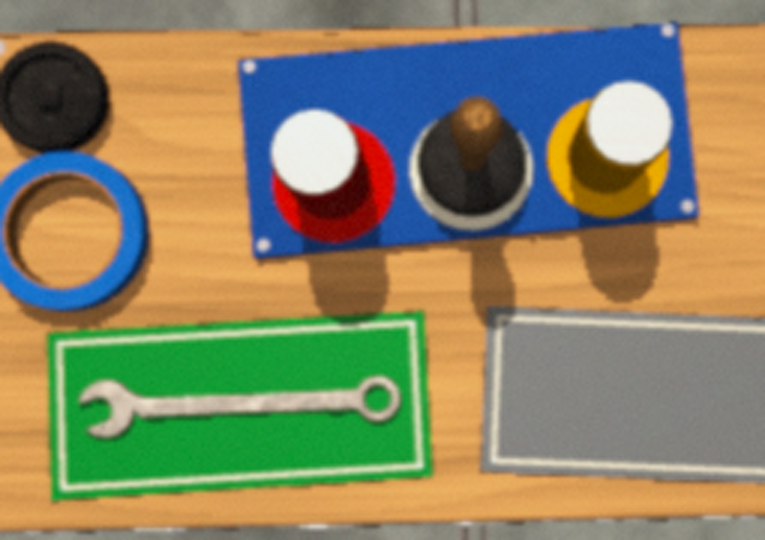

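```bash
python3 -c "
from rig import r
print(r.job_done(), r.get_state()['time'])"
```

```text
the job is handed in; nothing more can be done
the job is handed in; nothing more can be done
```

The job is finished and handed in at about 61 s of the 138 s allowed, in the order you asked. All three tall things went upright onto the grey mat. The wrench was then laid along the middle of the green mat. After that, each tall thing went back to the middle of its own pad.

- **Tall things:** the last top picture shows all three standing. The lids and the mallet's top are within about 1 pixel (2 mm) of where they were at the start. None fell over.
- **Wrench:** it lies about 1 mm from the mat's centre. It measured about 1° off the mat's long axis, and I left it like that.
- **Forces:** wrist readings at the end of each move stayed under about 8 N.
- **Disagreement:** the two cameras did not agree on the worktop height, giving about 68 mm against the stated 75 mm. The touch-downs fitted 75 mm, so I used that and set each thing down by feel.

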